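# Build an electrode stack on its centre rod and gauge it closed

### The job

Build up the electrode stack on the grey base plate in the drip tray: stand the steel centre rod in the plate's unmarked blind hole, feeling for it by sliding the rod's tip across the plate until it drops in and the flange is down flat, then thread every electrode disc on the bench over the rod and close the stack with the aluminium end block. Then check that the stack is closed: lower the depth gauge into the end block's inspection bore until its rod bottoms on the top disc and its beam sits flat on the block, hold it there for a second, and stand the gauge back upright in its stand without changing its reading. Leave the other things on the bench alone.

Things in the scene. Friction and masses are not known exactly. Their poses are not given: they have to be found in the camera images.
- tray: square white drip tray fixed to the bench, 210 x 210 mm, rim 18 mm high; origin under its middle at bench level, z up, x and y along its sides. In it lies a grey plastic base plate, 150 x 150 mm, fixed, its flat top 34 mm above the bench, square to the tray within 0.07 rad but not centred in it
- plate_top (a point): point above the tray's middle at the height of the base plate's top. The plate's blind hole is in the plate's own middle, which lies up to 12 mm from this point along each of the tray's x and y; its place is not reported. The hole is 14 mm across, 23 mm deep, with a 1 mm chamfer
- rod: steel centre rod, 92 mm long, 0.2 kg, at first upright in its holder. Origin on its axis at its flange's underside, z up. Below: a locating pin 12 mm across, 20 mm long. Flange 40 mm across, 8 mm thick; above it the shaft, 16 mm across; grip it there. In the blind hole it stands by itself with the flange flat on the plate; the discs go on the flange
- rod_tip (a point): lower end of the rod's locating pin, on the axis, 20 mm below the flange's underside; the pin is coned from 12 to 6 mm across over its last 4 mm
- rod_top (a point): upper end of the rod, 72 mm above the flange's underside; the shaft is coned from 16 to 6 mm across over its last 8 mm
- rod_holder: fixed wooden block 70 x 70 x 45 mm with an 18 mm through hole in which the rod's pin hangs at the start, the flange resting on its top; origin at the centre of its underside
- disc1: one of two to four identical dark graphite electrode discs lying flat on the bench (some may be absent: None): a flat ring 64 mm across, 12 mm thick, with a 22 mm hole through its middle, 80 g; origin at the centre of its underside, z up; either face may be up
- disc2: one of two to four identical dark graphite electrode discs lying flat on the bench (some may be absent: None): a flat ring 64 mm across, 12 mm thick, with a 22 mm hole through its middle, 80 g; origin at the centre of its underside, z up; either face may be up
- disc3: one of two to four identical dark graphite electrode discs lying flat on the bench (some may be absent: None): a flat ring 64 mm across, 12 mm thick, with a 22 mm hole through its middle, 80 g; origin at the centre of its underside, z up; either face may be up
- disc4: one of two to four identical dark graphite electrode discs lying flat on the bench (some may be absent: None): a flat ring 64 mm across, 12 mm thick, with a 22 mm hole through its middle, 80 g; origin at the centre of its underside, z up; either face may be up
- end_block: aluminium end block 90 x 60 x 30 mm lying flat on the bench, about 0.3 kg; origin at the centre of its underside, x along its 90 mm length, z up. A 22 mm hole for the rod goes through its middle. It goes on the rod on top of the discs, same face up; its yaw is free. The rod may then stand up to 10 mm above it
- bore (a point): mouth of the end block's inspection bore, on its upper face, 25 mm along the block's +x from its middle. The bore is 14 mm across and goes right through; on the stack it ends on the top disc, a blind bore 30 mm deep
- gauge: depth gauge, 0.23 kg, at first upright in its stand: a steel beam 70 mm (y) x 16 mm (x) x 10 mm high, with a black handle to grip on its middle, 20 mm (x) x 26 mm (y), from 10 to 50 mm above the beam's underside. Origin at the centre of the beam's underside, z up. The beam sits across the block's 60 mm width (gauge y along block y), clear of the centre rod
- gauge_tip (a point): lower end of the gauge's 6 mm steel rod, which slides along z through the middle of beam and handle with about 1.5 N of friction and keeps its place when let go
- gauge_rod (a joint): gauge reading (m), 0 to 0.030: 0 = rod fully out, tip 45 mm below the beam's underside, upper end 59 mm above it; it grows as the rod is pushed up (tip then 45 mm - value below the beam). Starts at 0 to 0.003; bottomed in the bore of a closed stack with the beam down on the block it reads 0.015
- gauge_stand: fixed wooden block 80 x 80 x 70 mm with a 20 mm through hole in its middle in which the gauge's rod hangs, the beam lying on its top; origin at the centre of its underside
- tape: bystander: cardboard tape roll, 80 mm across, 19 mm high; origin at its underside's centre
- vial: bystander: black bottle, 36 mm across, 85 mm high; origin at its underside's centre
- jar: bystander: clear jar, 64 mm across, 70 mm high; origin at its underside's centre
- dish: bystander: glass dish, 70 mm across, 16 mm high; origin at its underside's centre
- screwdriver: bystander: screwdriver 190 mm long, lying along its x; origin at the middle of its underside
- coupon_box: bystander: cardboard box 90 x 60 x 30 mm; origin at its underside's centre
- beaker: bystander: glass beaker, 72 mm across, 90 mm high; origin at its underside's centre
Things that resemble listed ones, but are neither listed nor needed, are in the scene too. Leave any yellow look-alike of the disc1 alone.

How it is judged:
By the outcome, as a careful person would: the job done as asked, in the order asked, and still so for the second after the job is handed in, with the robot touching nothing.
Of disc1, disc2, disc3, disc4 only 2 to 4 are there at a start; the rules pass over those that are not, and their reading is None.
At some moment in a run one of disc1, disc2, disc3, disc4, end_block may be knocked a few centimetres aside while the robot is not near it.
It also fails if it takes over 210 s, if anything falls off the work surface, if the arm or the gripper's body presses on something with over 40 N, if the wrist force passes 120 N, or if a joint passes its speed limit or range.

### The arm

A 6-joint arm with a two-finger parallel gripper is mounted at the origin on the work surface. World frame = base frame: x ahead of the robot, y to its left, z up, the work surface at z = 0. Lengths are in mm, angles in rad, forces in N, time in s.
With the tool pointing down it reaches from about 350 to 975 mm from the base axis. Payload 7.1 kg.
Tool frame: the origin (TCP) lies at the very end of the fingers, on their centre line; the grasp point (between the pads) lies 19 mm behind it (ctrl.pinch_z is the distance from the TCP to the grasp point, in mm); z points along the fingers, y is the direction in which the jaws open and shut (so a half turn about z gives the same grasp; the last joint's range is limited). The gripper opens to 88 mm and grips with 3 to 60 N. Pads are 20 mm wide; open, the fingers measure 115 mm over their backs; the gripper's body (75 mm by 178 mm) begins 61 mm behind the grasp point.
Start: joints at [-1.207, 0.423, 1.63, -0, 1.089, -0.019], TCP at [233.466, -579.74, 222.675] pointing down, gripper open.
Joint ranges: [-3, 3], [-0.9, 2.11], [0.09, 2.58], [-1.31, 4.45], [0.11, 2.69], [-2.54, 2.54]. Speed limits (rad/s): [2.39, 2.39, 3.01, 3.14, 3.14, 3.14].

### API

Orientations are given as a rotation vector (axis times angle).
In Python, from workcell import ctrl gives the robot as it stands.
- The arm moves only by the shell command python3 -m inch 'ROWS' [OPENING]. ROWS is JSON, a list of rows, each an object with "xyz": the shift along the tool's x, y, z in cm, a list of three; "spin": the turn about the tool's z in degrees. A call has 1 to 20 rows; each row is the pose to reach, as a shift and turn from the pose measured when the call began, along the tool's axes at that moment; what a row does not reach only later rows make up. A row lasts 1/10 s, in which the tool goes at most 50 mm and 8.59 degrees, less where a joint would pass 70% of its speed; a pose out of reach is approached as far as the arm can. A call with a gripper value outside its range is refused whole. OPENING is the closure, from 0 (fully open) to 1 (shut), set as the call begins (- or left out, the last holds). The fingers move at their own pace and stop on an object; the grip force is fixed at half the most. Time passes only in rows, so rows that repeat a pose let the fingers close. It gives the time, the measured TCP pose, the force and the opening at its end, in the units of the state.
- ctrl.get_obs(): the state, without advancing time (a new reading comes with each control period).
- ctrl.get_image(name): name is "side" or "top"; returns the picture (480x640x3 uint8, red, green, blue); there is no depth.
- ctrl.camera_info(name): a dict with "camera_matrix" (3x3 intrinsics, pixels), "k1" (the pictures are not rectified: a ray, as slopes to the right and down, at radius r is drawn at 1 + k1 r^2 times it, then the intrinsics apply), "R" (3x3) and "t" (3): a world point X has camera coordinates R X + t. Camera axes: x right, y down, z forward; pixel columns grow to the right and rows downward; lengths in mm; the calibration is good to about 2 mm. A picture is of the moment at which its call begins. camera_info takes no time and is no camera call.
- ctrl.close_job(): hands the job in, once; it reports no verdict.
The state is a dict: "t": time; "qpos": joint angles; "qvel": joint speeds; "joint_torque": joint torques, N m; "ee_pos": TCP position; "orientation": TCP orientation; "ft_force": force on the tool from outside, world axes, zero at the start; "moment": the same for the moment, N m; "width": finger opening in mm.
Only numpy, scipy, OpenCV 4.12 (cv2) and the standard library are available. Lean on these libraries where they do the work, as an engineer would, in place of code of your own. Each camera call takes 0.05 s, during which the arm holds its last target. There are 200 camera calls.

## Working session

There is one attempt and no reset: what is moved stays moved. The work goes in short steps, Python scripts to look and compute and a shell command to move; the robot and the scene stay as the last step left them, time stands still between calls to the robot, and variables do not carry over. Pictures are saved under pics/ and viewed, about 12 in all and at most 16, crops included, and the job is handed in when it is done.

```bash
ls; mkdir -p pics
python3 - <<'E'
from workcell import ctrl
import cv2
print(ctrl.get_obs())
for n in("top","side"):
    i=ctrl.camera_info(n);print(n,i)
    cv2.imwrite(f"pics/{n}0.png",ctrl.get_image(n)[:,:,::-1])
E
```

```text
pics
{'t': 0.0, 'qpos': array([-1.20699332e+00,  4.23860292e-01,  1.63066827e+00,  3.70794788e-07,
        1.08856367e+00, -1.89922089e-02]), 'qvel': array([-0.0009638 , -0.00047323, -0.00086923, -0.00047221, -0.0024465 ,
       -0.00113994]), 'joint_torque': array([ 1.82709522e-03, -5.44607520e+01, -2.73665893e+01,  6.45264890e-02,
        2.27821857e-02, -1.35510340e-04]), 'ee_pos': array([ 233.28412811, -579.25172044,  221.89807238]), 'orientation': array([-3.08277465e+00, -5.97347525e-01,  4.03400886e-04]), 'ft_force': array([ 0.41794819, -0.08440819,  0.53995284]), 'moment': array([ 0.04017893,  0.05639885, -0.02082623]), 'width': 88.0267789516755}
top {'camera_matrix': array([[474.36508391,   0.        , 326.71602875],
       [  0.        , 474.36508391, 242.98230444],
       [  0.        ,   0.        ,   1.        ]]), 'k1': -0.058749630260989144, 'R': array([[ 8.51943666e-03, -9.99963287e-01, -9.18888545e-04],
       [-9.84617801e-01, -8.22831915e-03, -1.74528165e-01],
       [ 1.74514196e-01,  2.39163566e-03, -9.84651753e-01]]), 't': array([  -4.37888994,  545.83143406, 1022.05159587])}
side {'camera_matrix': array([[434.33427558,   0.        , 318.55768195],
       [  0.        , 434.33427558, 234.02891694],
       [  0.        ,   0.        ,   1.        ]]), 'k1': 0.025252195553205268, 'R': array([[ 0.98920685, -0.14591684, -0.01334477],
       [-0.08077996, -0.46710124, -0.88050612],
       [ 0.12224731,  0.87208068, -0.4738469 ]]), 't': array([-536.31496112,  149.77377699,  934.29628642])}
```

View pics/top0.png

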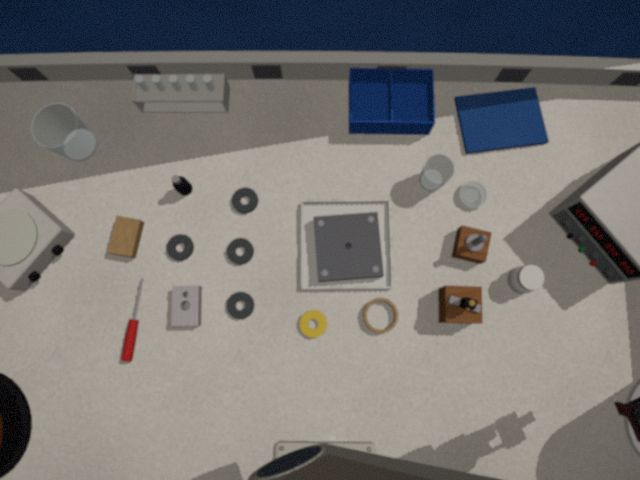

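View pics/side0.png

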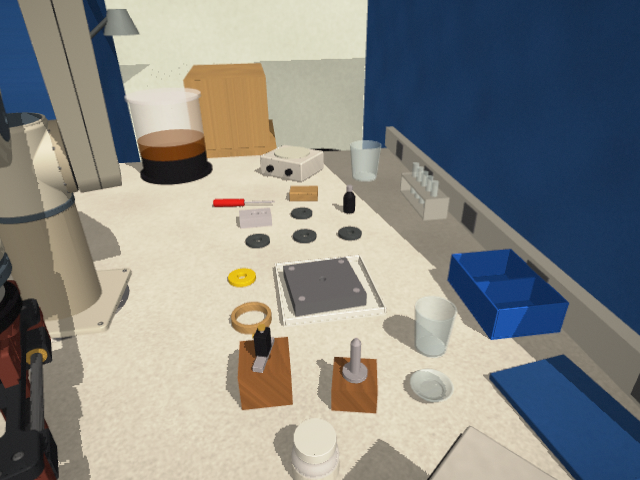

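Top view: discs at about (245,200), (240,251), (180,247) and (240,305), block (185,307), plate (348,247) with its hole near (348,245), rod (475,242), gauge (465,303). The side view shows the same four discs. I'll zoom in and segment.

```bash
cat > h.py <<'E'
import numpy as np, cv2
from scipy.spatial.transform import Rotation as Rn
from workcell import ctrl
I={n:ctrl.camera_info(n) for n in("top","side")}
def proj(n,X):
    i=I[n];c=i["R"]@np.array(X,float)+i["t"];s=c[:2]/c[2];s=s*(1+i["k1"]*(s@s));K=i["camera_matrix"]
    return K[:2,:2]@s+K[:2,2]
def unp(n,uv,z):
    i=I[n];K=i["camera_matrix"];d=(np.array(uv,float)-K[:2,2])/K[0,0];s=d.copy()
    for _ in range(20): s=d/(1+i["k1"]*(s@s))
    r=i["R"].T@np.r_[s,1];o=-i["R"].T@i["t"];return o+r*(z-o[2])/r[2]
def img(n,f=None):
    a=ctrl.get_image(n)[:,:,::-1].copy()
    if f: cv2.imwrite(f,a)
    return a
def crop(a,x,y,w,h,k,f): cv2.imwrite(f,cv2.resize(a[y:y+h,x:x+w],None,fx=k,fy=k,interpolation=cv2.INTER_CUBIC))
def discs(a,x0=150,x1=280,y0=170,y1=340,z=12,thr=75):
    g=a.max(2)
    m=np.zeros_like(g);m[y0:y1,x0:x1]=(g[y0:y1,x0:x1]<thr)*255
    n,l,s,c=cv2.connectedComponentsWithStats(m)
    for k in range(1,n):
        if s[k,4]>60:
            x,y,w,h=s[k,:4];ct=[x+w/2-.5,y+h/2-.5]
            print(ct,s[k],unp("top",ct,z)[:2].round(1),unp("top",c[k],z)[:2].round(1))
def yaw(R=None):
    R=Rn.from_rotvec(ctrl.get_obs()["orientation"]).as_matrix() if R is None else R
    return np.degrees(np.arctan2(R[1,1],R[0,1]))   # direction of tool y (jaw axis)
def to(X,jaw=None):
    "shift in tool cm and spin deg to TCP X with jaw axis at yaw `jaw` deg (mod 180)"
    o=ctrl.get_obs();R=Rn.from_rotvec(o["orientation"]).as_matrix()
    d=R.T@(np.array(X,float)-o["ee_pos"])/10
    sp=0 if jaw is None else -((jaw-yaw(R)+90)%180-90)
    print("shift",d.round(3),"spin",round(sp,2),"| ee",o["ee_pos"].round(1),"yaw",round(yaw(R),2),"q6",o["qpos"][5].round(2),"w",o["width"].round(1),"F",o["ft_force"].round(1),"t",round(o["t"],2),"tilt",R[:,2].round(3))
E
python3 - <<'E'
from h import *
a=cv2.imread("pics/top0.png")
discs(a)
crop(a,290,190,205,140,3.9,"pics/c1.png"); crop(a,110,165,170,165,3.6,"pics/c2.png")
to([233,-580,222],0)
E
```

```text
[np.float64(182.0), np.float64(185.5)] [173 177  19  18 208] [689.5 348.9] [686.9 347.1]
[np.float64(244.0), np.float64(200.5)] [232 189  25  24 385] [653.1 197.7] [653.7 197. ]
[np.float64(179.5), np.float64(247.0)] [167 235  26  25 403] [539.8 345.2] [539.2 344.5]
[np.float64(239.5), np.float64(251.0)] [227 239  26  25 394] [531.6 203.4] [531.5 203.2]
[np.float64(239.5), np.float64(305.0)] [227 293  26  25 413] [406.5 198.6] [406.2 197.9]Traceback (most recent call last):
  File "<stdin>", line 5, in <module>
  File "h.py", line 33, in to
    print("shift",d.round(3),"spin",round(sp,2),"| ee",o["ee_pos"].round(1),"yaw",round(yaw(R),2),"q6",o["qpos"][5].round(2),"w",o["width"].round(1),"F",o["ft_force"].round(1),"t",round(o["t"],2),"tilt",R[:,2].round(3))
                                                                                                                                 ^^^^^^^^^^^^^^^^
AttributeError: 'float' object has no attribute 'round'
```

View pics/c1.png

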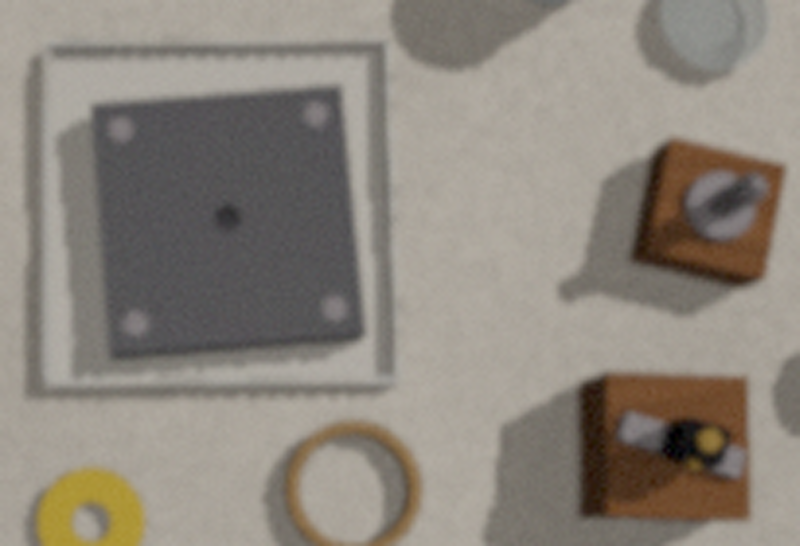

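View pics/c2.png

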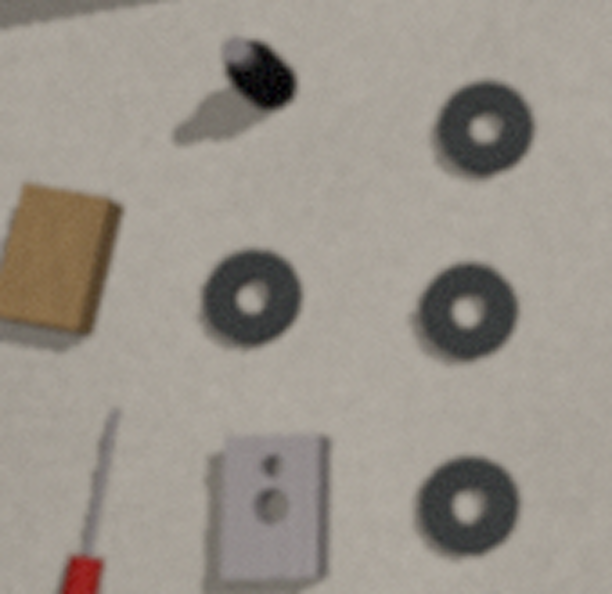

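c1: the hole is visible at crop (228,217), flange centre (721,206), rod top about (757,185), holder top centre (718,210), gauge beam ends (637,424)/(733,463), stand top centre (676,447). c2: four dark discs; block hole at (271,505) and bore at (271,464), so block +x is about world +x.

```bash
sed -i 's/o\["width"\].round(1)/round(float(o["width"]),1)/' h.py
python3 - <<'E'
from h import *
p=lambda n,x,y,z: print(n,unp("top",[290+(x+.5)/3.9-.5,190+(y+.5)/3.9-.5],z).round(1))
q=lambda n,x,y,z: print(n,unp("top",[110+(x+.5)/3.6-.5,165+(y+.5)/3.6-.5],z).round(1))
p("hole",228,217,34)
for c in[(93,105),(340,88),(363,332),(112,352)]:p("platecorner",*c,34)
for c in[(43,45),(385,43),(393,385),(40,388)]:p("tray",*c,18)
p("flange",721,206,53);p("rodtop",757,185,117);p("holder",718,210,45)
p("stand",676,447,70);p("beamA",637,424,80);p("beamB",733,463,80);p("grodtop",712,438,130)
for z in(30,):q("blk",271,505,z);q("bore",271,464,z);q("TL",225,435,z);q("TR",320,437,z);q("BL",222,578,z);q("BR",318,578,z)
b=(np.array([637,424.]))
for n,x,z in(("rodtop side",[356,341],117),("flange side",[355,373],53)):print(n,unp("side",x,z).round(1))
print("holeside",unp("side",[324.5,279],34))
to([233,-580,222],-90)
E
```

```text
hole [543.4 -48.6  34. ]
platecorner [610.1  31.4  34. ]
platecorner [ 621.7 -115.    34. ]
platecorner [ 476.4 -127.    34. ]
platecorner [463.6  18.4  34. ]
tray [650.8  62.6  18. ]
tray [ 653.9 -144.3   18. ]
tray [ 447.1 -146.1   18. ]
tray [443.7  60.6  18. ]
flange [ 549.  -333.4   53. ]
rodtop [ 549.2 -333.6  117. ]
holder [ 548.  -334.1   45. ]
stand [ 409.3 -296.8   70. ]
beamA [ 421.4 -272.7   80. ]
beamB [ 400.2 -325.3   80. ]
grodtop [ 411.2 -298.9  130. ]
blk [404.4 319.1  30. ]
bore [430.1 320.5  30. ]
TL [448. 351.  30.]
TR [447.4 290.3  30. ]
BL [358.7 347.5  30. ]
BR [359.6 287.   30. ]
rodtop side [ 550.6 -338.   117. ]
flange side [ 550.4 -339.3   53. ]
holeside [548.67019544 -47.49231213  34.        ]
shift [-0.054  0.052 -0.002] spin 21.93 | ee [ 233.3 -579.3  222. ] yaw -68.07 q6 -0.02 w 88.0 F [ 0.9 -0.4 -0.6] t 0.1 tilt [-0.     0.001 -1.   ]
```

```bash
python3 -m inch '[{"xyz":[4,-1.1,0],"spin":4},{"xyz":[8,-2.2,0],"spin":10},{"xyz":[12,-3.3,0],"spin":16},{"xyz":[16,-4.4,0],"spin":21.93},{"xyz":[20,-5.5,0],"spin":21.93},{"xyz":[24,-6.6,0],"spin":21.93},{"xyz":[28,-7.7,0],"spin":21.93},{"xyz":[32,-8.8,0],"spin":21.93},{"xyz":[36,-10,0],"spin":21.93},{"xyz":[38.46,-10.92,0],"spin":21.93},{"xyz":[38.46,-10.92,0],"spin":21.93},{"xyz":[38.46,-10.92,0],"spin":21.93}]' 0; python3 -c "
from h import *
to([549.2,-334.5,62],-90)"
```

```text
t: 1.3
ee_pos: [549.0, -334.0, 221.6]
orientation: [-3.14, -0.002, 0.003]
ft_force: [-0.3, 0.5, 0.2]
width: 88.2
shift [ 0.045  0.075 15.962] spin 0.08 | ee [ 549.  -334.   221.6] yaw -89.92 q6 1.0 w 88.2 F [-0.3  0.5  0.2] t 1.3 tilt [-0.002  0.002 -1.   ]
```

```bash
python3 -m inch '[{"xyz":[0,0,4]},{"xyz":[0,0,8]},{"xyz":[0,0,11]},{"xyz":[0,0,13]},{"xyz":[0.04,0.07,15]},{"xyz":[0.04,0.07,16]},{"xyz":[0.04,0.07,16]},{"xyz":[0.04,0.07,16]}]' 0; python3 -m inch '[{"xyz":[0,0,0]},{"xyz":[0,0,0]},{"xyz":[0,0,0]},{"xyz":[0,0,0]},{"xyz":[0,0,0]},{"xyz":[0,0,0]},{"xyz":[0,0,0]},{"xyz":[0,0,0]}]' 1; python3 -m inch '[{"xyz":[0,0,-2]},{"xyz":[0,0,-5]},{"xyz":[0,0,-8]},{"xyz":[0,0,-8]},{"xyz":[0,0,-8]}]'
python3 -c "
from h import *
to([537.4,-48.6,135],-90)"
```

```text
shift [ -1.107 -28.528   8.707] spin 0.08 | ee [ 549.  -334.   221.6] yaw -89.92 q6 1.0 w 88.2 F [-0.3  0.5  0.2] t 1.3 tilt [-0.002  0.002 -1.   ]$[0]: bad value
$[0]: bad value
$[0]: bad value
```

```bash
python3 -m inch '[{"xyz":[0,0,4],"spin":0},{"xyz":[0,0,8],"spin":0},{"xyz":[0,0,11],"spin":0},{"xyz":[0,0,13],"spin":0},{"xyz":[0.04,0.07,15],"spin":0},{"xyz":[0.04,0.07,16],"spin":0},{"xyz":[0.04,0.07,16],"spin":0},{"xyz":[0.04,0.07,16],"spin":0}]' 0; python3 -m inch '[{"xyz":[0,0,0],"spin":0},{"xyz":[0,0,0],"spin":0},{"xyz":[0,0,0],"spin":0},{"xyz":[0,0,0],"spin":0},{"xyz":[0,0,0],"spin":0},{"xyz":[0,0,0],"spin":0},{"xyz":[0,0,0],"spin":0},{"xyz":[0,0,0],"spin":0}]' 1; python3 -m inch '[{"xyz":[0,0,-2],"spin":0},{"xyz":[0,0,-5],"spin":0},{"xyz":[0,0,-8],"spin":0},{"xyz":[0,0,-8],"spin":0},{"xyz":[0,0,-8],"spin":0}]'
python3 -c "
from h import *
to([535.4,-48.6,100],-90)"
```

```text
t: 2.1
ee_pos: [549.0, -335.2, 62.2]
orientation: [-3.14, -0.001, 0.002]
ft_force: [-0.4, -0.3, -0.8]
width: 87.7
t: 2.9
ee_pos: [549.0, -335.2, 62.2]
orientation: [-3.14, -0.001, 0.002]
ft_force: [-0.1, -0.6, 0.6]
width: 27.3
t: 3.4
ee_pos: [549.0, -335.2, 142.0]
orientation: [-3.141, -0.001, 0.002]
ft_force: [-0.7, 0.1, -3.9]
width: 15.0
shift [ -1.334 -28.655   4.229] spin 0.04 | ee [ 549.  -335.2  142. ] yaw -89.96 q6 1.0 w 15.0 F [-0.7  0.1 -3.9] t 3.4 tilt [-0.001  0.001 -1.   ]
```

Lifted slightly before the fingers were fully shut, so I'm checking the grasp.

Run:
```python
from h import *
a=img("side");b=img("top")
crop(a,290,230,140,180,3.3,"pics/g1s.png");A=cv2.imread("pics/g1s.png")
crop(b,420,190,110,180,3.3,"pics/g1t.png");B=cv2.imread("pics/g1t.png")
print(A.shape,B.shape)
cv2.imwrite("pics/g1.png",A)
for z in(62,82,102,122,142,160):print(z,(3.3*(proj("side",[549,-335.2,z])-[290,230])).round())
```

```text
(594, 462, 3) (594, 363, 3)
62 [210. 452.]
82 [211. 420.]
102 [212. 388.]
122 [213. 354.]
142 [214. 320.]
160 [216. 288.]
```

View pics/g1.png

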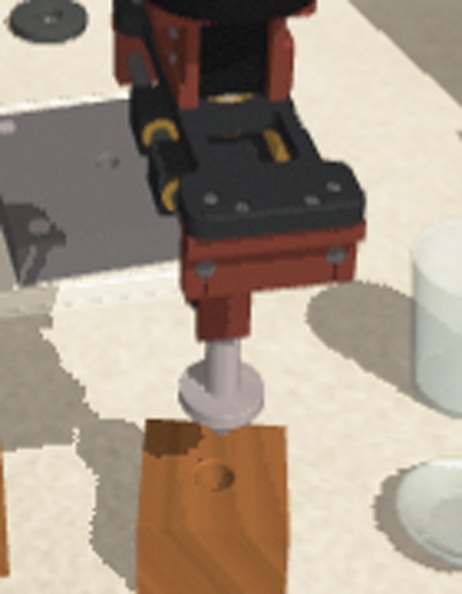

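The rod slipped about 29 mm in the grip: flange top at roughly z 104 and fingers only near the cone. I'll set it back in the holder and regrasp lower, waiting for full closure.

```bash
python3 -m inch '[{"xyz":[0,0,2],"spin":0},{"xyz":[0,0,3.5],"spin":0},{"xyz":[0,0,4.5],"spin":0},{"xyz":[0,0,4.9],"spin":0},{"xyz":[0,0,4.9],"spin":0}]'; python3 -m inch '[{"xyz":[0,0,0],"spin":0},{"xyz":[0,0,0],"spin":0},{"xyz":[0,0,0],"spin":0},{"xyz":[0,0,0],"spin":0}]' 0.65;  python3 -m inch '[{"xyz":[0,0,1],"spin":0},{"xyz":[0,0,2],"spin":0},{"xyz":[0,0,3.1],"spin":0},{"xyz":[0,0,3.1],"spin":0}]'; python3 -m inch '[{"xyz":[0,0,0],"spin":0},{"xyz":[0,0,0],"spin":0},{"xyz":[0,0,0],"spin":0},{"xyz":[0,0,0],"spin":0},{"xyz":[0,0,0],"spin":0},{"xyz":[0,0,0],"spin":0}]' 1; python3 -c "
from h import *
to([535.4,-48.6,120],-90)"
```

```text
t: 4.0
ee_pos: [547.4, -333.9, 91.8]
orientation: [-3.137, -0.001, 0.008]
ft_force: [-4.8, 3.7, 11.4]
width: 15.3
t: 4.4
ee_pos: [547.4, -333.9, 91.5]
orientation: [-3.137, -0.001, 0.009]
ft_force: [-0.1, -0.9, -0.5]
width: 30.6
t: 4.8
ee_pos: [545.8, -333.0, 58.0]
orientation: [-3.135, -0.001, 0.014]
ft_force: [-0.1, -0.1, 0.0]
width: 30.7
t: 5.4
ee_pos: [545.8, -332.9, 58.1]
orientation: [-3.135, -0.001, 0.014]
ft_force: [0.6, 0.2, -2.7]
width: 15.8
shift [ -1.076 -28.472  -6.004] spin 0.04 | ee [ 545.8 -332.9   58.1] yaw -89.96 q6 1.0 w 15.8 F [ 0.6  0.2 -2.7] t 5.4 tilt [-0.009  0.006 -1.   ]
```

```bash
python3 -m inch '[{"xyz":[0,0,-2],"spin":0},{"xyz":[0,0,-5],"spin":0},{"xyz":[0,0,-8],"spin":0},{"xyz":[0,-4,-8],"spin":0},{"xyz":[0,-8,-8],"spin":0},{"xyz":[-0.4,-12,-8],"spin":0},{"xyz":[-0.8,-16,-8],"spin":0},{"xyz":[-1.1,-20,-8],"spin":0},{"xyz":[-1.1,-24,-8],"spin":0},{"xyz":[-1.1,-27,-7],"spin":0},{"xyz":[-1.1,-28.47,-5],"spin":0},{"xyz":[-1.1,-28.47,-4],"spin":0},{"xyz":[-1.1,-28.47,-4],"spin":0}]'
python3 - <<'E'
from h import *
a=img("side");b=img("top")
crop(a,250,170,150,150,3.9,"pics/g2.png")
to([535.4,-48.6,70],-90)
for s in(33,13,-59):
  z=ctrl.get_obs()["ee_pos"];print(z[2]-s,(3.9*(proj("side",[z[0]+3.2,z[1],z[2]-s])-[250,170])).round())
E
```

```text
t: 6.7
ee_pos: [534.0, -48.3, 98.8]
orientation: [-3.135, -0.003, 0.018]
ft_force: [0.3, -0.1, -2.5]
width: 15.4
shift [ 0.047 -0.044  3.012] spin -0.0 | ee [535.2 -49.2 100.1] yaw -90.0 q6 1.45 w 15.6 F [-0.1 -0.5 -2. ] t 6.8 tilt [-0.009  0.006 -1.   ]
67.11771780011506 [272. 378.]
87.11771780011506 [272. 347.]
159.11771780011506 [270. 229.]
```

View pics/g2.png

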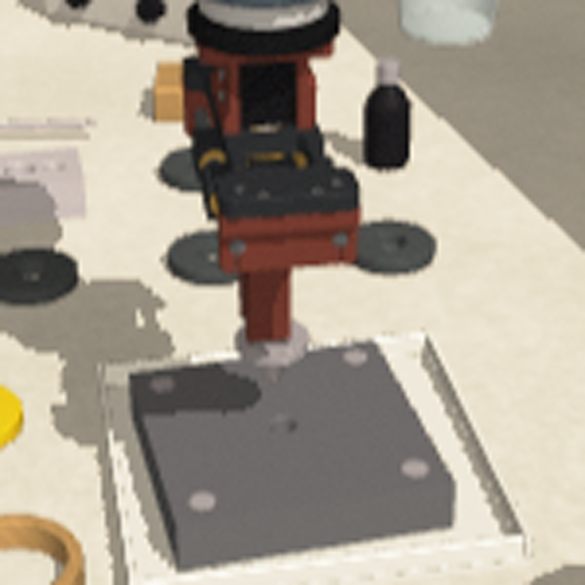

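Tip at (273,380), matching the prediction (272,378), and the rod is upright just -x of the hole. Lowering to contact, then sliding toward +x.

```bash
python3 -m inch '[{"xyz":[0,0,1.2],"spin":0},{"xyz":[0,0,2.4],"spin":0},{"xyz":[0,0,3],"spin":0},{"xyz":[0,0,3.1],"spin":0},{"xyz":[0,0,3.1],"spin":0}]'; python3 -m inch '[{"xyz":[0,0,0.1],"spin":0},{"xyz":[0,0,0.15],"spin":0},{"xyz":[0,0,0.2],"spin":0},{"xyz":[0,0,0.2],"spin":0}]';python3 -m inch '[{"xyz":[0,0,0.1],"spin":0},{"xyz":[0,0,0.15],"spin":0},{"xyz":[0,0,0.2],"spin":0},{"xyz":[0,0,0.2],"spin":0}]'
```

```text
t: 7.3
ee_pos: [534.7, -49.1, 68.7]
orientation: [-3.135, 0.0, 0.015]
ft_force: [-0.0, 0.1, -1.8]
width: 15.8
t: 7.7
ee_pos: [534.8, -49.1, 66.9]
orientation: [-3.135, 0.0, 0.014]
ft_force: [-0.6, -0.1, -2.9]
width: 15.6
t: 8.1
ee_pos: [535.2, -49.1, 65.7]
orientation: [-3.135, 0.0, 0.013]
ft_force: [-1.8, -0.7, 7.9]
width: 15.7
```

```bash
python3 -m inch '[{"xyz":[0.1,0,0.1],"spin":0},{"xyz":[0.2,0,0.1],"spin":0},{"xyz":[0.3,0,0.1],"spin":0},{"xyz":[0.4,0,0.1],"spin":0}]'; python3 -m inch '[{"xyz":[0.1,0,0.05],"spin":0},{"xyz":[0.2,0,0.1],"spin":0},{"xyz":[0.2,0,0.1],"spin":0}]';python3 -m inch '[{"xyz":[0.1,0,0.05],"spin":0},{"xyz":[0.2,0,0.1],"spin":0},{"xyz":[0.2,0,0.1],"spin":0}]'
```

```text
t: 8.5
ee_pos: [539.1, -49.1, 64.4]
orientation: [-3.135, 0.0, 0.014]
ft_force: [0.2, 0.4, -1.9]
width: 15.7
t: 8.8
ee_pos: [541.0, -49.1, 63.2]
orientation: [-3.135, 0.0, 0.015]
ft_force: [-0.3, 0.8, -1.3]
width: 15.2
t: 9.1
ee_pos: [541.4, -48.6, 61.7]
orientation: [-3.135, 0.0, 0.02]
ft_force: [-4.7, 2.7, 0.8]
width: 15.3
```

Dropped in: contact at 65.7, now 61.7 with lateral force. I'll ease off sideways and lower.

```bash
python3 -m inch '[{"xyz":[-0.06,-0.04,0],"spin":0},{"xyz":[-0.06,-0.04,0.1],"spin":0},{"xyz":[-0.06,-0.04,0.2],"spin":0},{"xyz":[-0.06,-0.04,0.3],"spin":0},{"xyz":[-0.06,-0.04,0.3],"spin":0}]'; python3 -m inch '[{"xyz":[0,0,0.1],"spin":0},{"xyz":[0,0,0.2],"spin":0},{"xyz":[0,0,0.3],"spin":0},{"xyz":[0,0,0.3],"spin":0}]'
```

```text
t: 9.6
ee_pos: [540.9, -48.2, 58.6]
orientation: [-3.135, 0.0, 0.02]
ft_force: [-0.7, 0.8, -2.3]
width: 15.6
t: 10.0
ee_pos: [540.9, -48.2, 55.4]
orientation: [-3.135, 0.0, 0.02]
ft_force: [-0.4, -0.0, -2.8]
width: 15.4
```

```bash
python3 -m inch '[{"xyz":[0,0,0.2],"spin":0},{"xyz":[0,0,0.4],"spin":0},{"xyz":[0,0,0.6],"spin":0},{"xyz":[0,0,0.75],"spin":0},{"xyz":[0,0,0.75],"spin":0}]'; python3 -m inch '[{"xyz":[0,0,0.1],"spin":0},{"xyz":[0,0,0.2],"spin":0},{"xyz":[0,0,0.2],"spin":0}]';python3 -m inch '[{"xyz":[0,0,0.06],"spin":0},{"xyz":[0,0,0.12],"spin":0},{"xyz":[0,0,0.12],"spin":0}]'
```

```text
t: 10.5
ee_pos: [540.8, -48.2, 47.7]
orientation: [-3.135, 0.0, 0.02]
ft_force: [-0.8, 0.0, -2.2]
width: 15.3
t: 10.8
ee_pos: [540.9, -48.2, 46.9]
orientation: [-3.135, 0.0, 0.019]
ft_force: [-4.9, 1.1, 11.9]
width: 15.7
t: 11.1
ee_pos: [540.9, -48.2, 46.9]
orientation: [-3.135, 0.0, 0.019]
ft_force: [-5.7, 1.0, 13.9]
width: 15.5
```

Flange is down (z 46.9, 12 N up). Releasing, retracting and going to the nearest disc.

```bash
python3 -m inch '[{"xyz":[0,0,0],"spin":0},{"xyz":[0,0,0],"spin":0},{"xyz":[0,0,0],"spin":0},{"xyz":[0,0,0],"spin":0},{"xyz":[0,0,0],"spin":0},{"xyz":[0,0,0],"spin":0}]' 0.5; python3 -m inch '[{"xyz":[0,0,-2],"spin":0},{"xyz":[0,0,-6],"spin":0},{"xyz":[0,0,-10],"spin":0},{"xyz":[0,0,-14],"spin":0},{"xyz":[-0.3,-4,-14],"spin":0},{"xyz":[-0.6,-8,-14],"spin":0},{"xyz":[-0.9,-12,-14],"spin":0},{"xyz":[-0.9,-16,-14],"spin":0},{"xyz":[-0.9,-20,-14],"spin":0},{"xyz":[-0.9,-24,-14],"spin":0},{"xyz":[-0.9,-25.1,-14],"spin":0},{"xyz":[-0.9,-25.1,-14],"spin":0}]' 0
python3 - <<'E'
from h import *
a=img("top","pics/t1.png");img("side","pics/s1.png")
to([531.5,203.3,2],-90)
crop(a,290,190,120,110,5,"pics/t1c.png")
discs(a)
E
```

```text
t: 11.7
ee_pos: [540.9, -48.2, 46.7]
orientation: [-3.135, 0.0, 0.019]
ft_force: [-0.0, 0.1, -0.2]
width: 44.2
t: 12.9
ee_pos: [533.4, 203.1, 188.4]
orientation: [-3.135, -0.004, 0.019]
ft_force: [-0.6, -0.7, -0.7]
width: 87.7
shift [ 0.059 -0.11  18.629] spin 0.01 | ee [533.3 201.1 188.3] yaw -89.99 q6 1.9 w 87.9 F [ 0.2 -0.3  0.2] t 13.0 tilt [-0.013  0.006 -1.   ]
[np.float64(221.5), np.float64(183.0)] [217 170  10  27  75] [696.1 253.7] [699.6 253.5]
[np.float64(246.0), np.float64(217.5)] [ 232  189   29   58 1196] [611.7 191.3] [609.2 188.9]
[np.float64(166.0), np.float64(227.5)] [157 224  19   8  77] [586.2 380.5] [586.4 380.6]
[np.float64(244.5), np.float64(304.5)] [237 293  16  24 189] [407.8 187.1] [410.7 184. ]
```

View pics/t1.png

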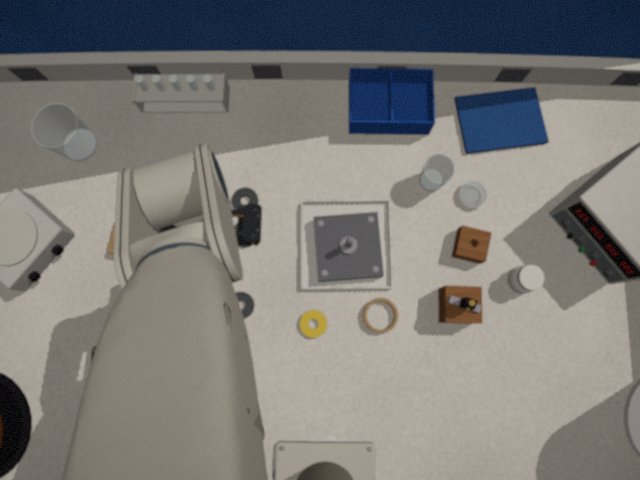

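```bash
python3 -m inch '[{"xyz":[0.06,-0.11,4],"spin":0},{"xyz":[0.06,-0.11,8],"spin":0},{"xyz":[0.06,-0.11,12],"spin":0},{"xyz":[0.06,-0.11,15],"spin":0},{"xyz":[0.06,-0.11,17],"spin":0},{"xyz":[0.06,-0.11,18],"spin":0},{"xyz":[0.06,-0.11,18.5],"spin":0},{"xyz":[0.06,-0.11,18.5],"spin":0},{"xyz":[0.06,-0.11,18.5],"spin":0}]' 0; python3 -m inch '[{"xyz":[0,0,0],"spin":0},{"xyz":[0,0,0],"spin":0},{"xyz":[0,0,0],"spin":0},{"xyz":[0,0,0],"spin":0},{"xyz":[0,0,0],"spin":0},{"xyz":[0,0,0],"spin":0},{"xyz":[0,0,0],"spin":0}]' 1;  python3 -m inch '[{"xyz":[0,0,-1],"spin":0},{"xyz":[0,0,-4],"spin":0},{"xyz":[0,0,-8],"spin":0},{"xyz":[0,0,-12],"spin":0},{"xyz":[0,0,-12],"spin":0}]'
python3 - <<'E'
from h import *
to([543.5,-48.5,122],-90)
to([543.5,-48.5,46],-90)
a=cv2.imread("pics/t1.png")
crop(a,325,215,50,60,8,"pics/t1c.png")
E
```

```text
t: 13.9
ee_pos: [532.4, 203.2, 4.3]
orientation: [-3.135, 0.0, 0.018]
ft_force: [-0.0, -0.0, 0.0]
width: 87.8
t: 14.6
ee_pos: [532.4, 203.2, 4.3]
orientation: [-3.135, 0.0, 0.018]
ft_force: [-0.4, -0.5, 0.3]
width: 35.2
t: 15.1
ee_pos: [537.3, 203.6, 130.2]
orientation: [-3.132, 0.0, 0.003]
ft_force: [-0.1, 0.4, 0.3]
width: 0.4
shift [ 0.629 25.219  0.566] spin -0.01 | ee [537.3 203.6 130.2] yaw -90.01 q6 1.9 w 0.4 F [-0.1  0.4  0.3] t 15.1 tilt [-0.002  0.01  -1.   ]
shift [ 0.645 25.295  8.166] spin -0.01 | ee [537.3 203.6 130.2] yaw -90.01 q6 1.9 w 0.4 F [-0.1  0.4  0.3] t 15.1 tilt [-0.002  0.01  -1.   ]
```

View pics/t1c.png

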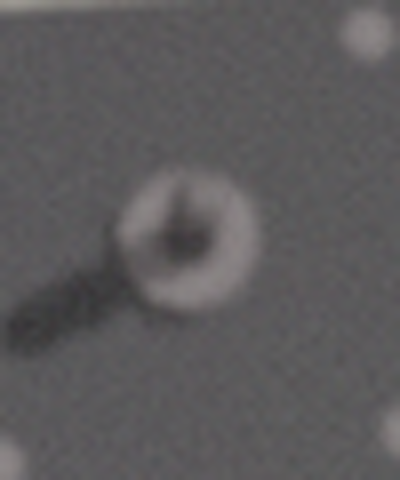

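The fingers shut on nothing, so the disc was probably knocked aside. I'll move clear and look. The rod stands with its flange centred at (348.5,244.7).

```bash
python3 -m inch '[{"xyz":[0,4,-3],"spin":0},{"xyz":[0,8,-5],"spin":0},{"xyz":[0,12,-5],"spin":0},{"xyz":[0,17,-5],"spin":0},{"xyz":[0,22,-5],"spin":0},{"xyz":[0,27,-5],"spin":0},{"xyz":[0,32,-5],"spin":0},{"xyz":[0,35,-5],"spin":0},{"xyz":[0,35,-5],"spin":0}]' 0
python3 - <<'E'
from h import *
a=img("top","pics/t2.png")
print(unp("top",[348.5,244.7],42))
to([531.5,203.3,122],-90)
discs(a)
crop(a,110,150,220,180,3.4,"pics/t2c.png")
E
```

```text
t: 16.0
ee_pos: [537.0, -150.3, 176.6]
orientation: [-3.132, 0.007, 0.003]
ft_force: [0.0, -0.7, 0.2]
width: 68.8
[543.36958097 -49.18136473  42.        ]
shift [ -0.645 -35.108   5.801] spin -0.21 | ee [ 536.8 -148.4  176.4] yaw -90.21 q6 1.27 w 73.3 F [-0.2  0.1  1.1] t 16.05 tilt [-0.003  0.01  -1.   ]
[np.float64(182.5), np.float64(185.5)] [174 177  18  18 200] [689.5 347.7] [686.9 346.9]
[np.float64(244.5), np.float64(200.5)] [233 189  24  24 361] [653.1 196.5] [653.7 196.7]
[np.float64(244.0), np.float64(234.0)] [232 222  25  25 363] [572.  194.5] [572.1 193.7]
[np.float64(179.5), np.float64(247.5)] [167 236  26  24 380] [538.6 345.1] [539.1 345.1]
[np.float64(240.0), np.float64(305.0)] [227 293  27  25 423] [406.5 197.4] [405.1 197.4]
```

View pics/t2c.png

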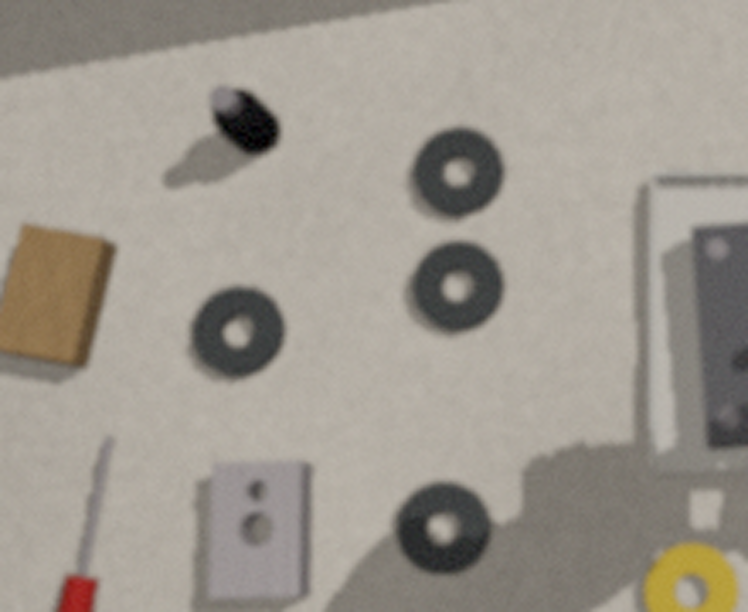

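Disc B had been knocked and is now at (244,234), i.e. (572,194); the others haven't moved. Going there.

```bash
python3 -m inch '[{"xyz":[0,-4,0],"spin":-0.2},{"xyz":[0.5,-8,0],"spin":-0.2},{"xyz":[1,-12,0],"spin":-0.2},{"xyz":[2,-16,0],"spin":-0.2},{"xyz":[3,-20,0],"spin":-0.2},{"xyz":[3.4,-24,0],"spin":-0.2},{"xyz":[3.4,-28,0],"spin":-0.2},{"xyz":[3.4,-32,2],"spin":-0.2},{"xyz":[3.4,-34.2,5],"spin":-0.2},{"xyz":[3.4,-34.2,8],"spin":-0.2},{"xyz":[3.4,-34.2,10],"spin":-0.2},{"xyz":[3.4,-34.2,10],"spin":-0.2}]'
python3 - <<'E'
from h import *
to([572.1,194.1,3],-90)
E
```

```text
t: 17.25
ee_pos: [568.4, 195.6, 76.9]
orientation: [-3.133, -0.003, 0.014]
ft_force: [0.7, -0.1, -0.1]
width: 87.6
shift [0.43  0.213 7.384] spin 0.12 | ee [568.4 195.6  76.9] yaw -89.88 q6 1.86 w 87.6 F [ 0.7 -0.1 -0.1] t 17.25 tilt [-0.009  0.008 -1.   ]
```

```bash
python3 -m inch '[{"xyz":[0.43,0.21,2],"spin":0},{"xyz":[0.43,0.21,4],"spin":0},{"xyz":[0.43,0.21,6],"spin":0},{"xyz":[0.43,0.21,7.2],"spin":0},{"xyz":[0.43,0.21,7.4],"spin":0},{"xyz":[0.43,0.21,7.4],"spin":0}]' 0; python3 -m inch '[{"xyz":[0,0,0],"spin":0},{"xyz":[0,0,0],"spin":0},{"xyz":[0,0,0],"spin":0},{"xyz":[0,0,0],"spin":0},{"xyz":[0,0,0],"spin":0},{"xyz":[0,0,0],"spin":0},{"xyz":[0,0,0],"spin":0}]' 1;  python3 -m inch '[{"xyz":[0,0,-1],"spin":0},{"xyz":[0,0,-4],"spin":0},{"xyz":[0,0,-8],"spin":0},{"xyz":[0,0,-12],"spin":0},{"xyz":[0,0,-12.5],"spin":0},{"xyz":[0,0,-12.5],"spin":0}]'
python3 - <<'E'
from h import *
to([543.4,-49.0,122],-90)
E
```

```text
t: 17.85
ee_pos: [572.3, 194.5, 3.4]
orientation: [-3.133, -0.004, 0.013]
ft_force: [-0.6, -0.9, -0.4]
width: 87.8
t: 18.55
ee_pos: [572.6, 194.6, 4.0]
orientation: [-3.133, -0.004, 0.012]
ft_force: [-1.3, -0.1, 5.9]
width: 61.9
t: 19.15
ee_pos: [574.3, 193.6, 130.6]
orientation: [-3.132, -0.004, 0.007]
ft_force: [0.8, 0.2, -0.8]
width: 61.6
shift [-3.146 24.265  0.637] spin 0.13 | ee [574.3 193.6 130.6] yaw -89.87 q6 1.86 w 61.6 F [ 0.8  0.2 -0.8] t 19.15 tilt [-0.005  0.01  -1.   ]
```

```bash
python3 -m inch '[{"xyz":[-0.5,4,0],"spin":0.1},{"xyz":[-1,8,0],"spin":0.1},{"xyz":[-2,12,0],"spin":0.1},{"xyz":[-3.15,16,0],"spin":0.1},{"xyz":[-3.15,20,0],"spin":0.1},{"xyz":[-3.15,23,0],"spin":0.1},{"xyz":[-3.15,24.27,0],"spin":0.1},{"xyz":[-3.15,24.27,0],"spin":0.1},{"xyz":[-3.15,24.27,0],"spin":0.1}]'
python3 - <<'E'
from h import *
a=img("side");b=img("top")
crop(a,240,150,160,150,3,"pics/d1.png");crop(b,290,180,110,150,3,"pics/d1t.png")
cv2.imwrite("pics/d1b.png",np.hstack([cv2.imread("pics/d1.png"),cv2.imread("pics/d1t.png")]))
to([543.4,-49.0,46],-90)
print([(3*(proj("side",[543.4,-49,z])-[240,150])).round() for z in(42,106,126)], (3*(proj("top",[543.4,-49,130])-[290,180])).round())
E
```

```text
t: 20.05
ee_pos: [542.8, -48.4, 127.5]
orientation: [-3.131, -0.0, 0.01]
ft_force: [-0.3, -0.3, -1.5]
width: 62.1
shift [0.076 0.197 8.188] spin 0.1 | ee [543.1 -47.9 127.9] yaw -89.9 q6 1.45 w 62.3 F [ 0.5 -0.4 -0.8] t 20.15 tilt [-0.006  0.01  -1.   ]
[array([247., 380.]), array([246., 303.]), array([245., 278.])] [181. 172.]
```

View pics/d1b.png

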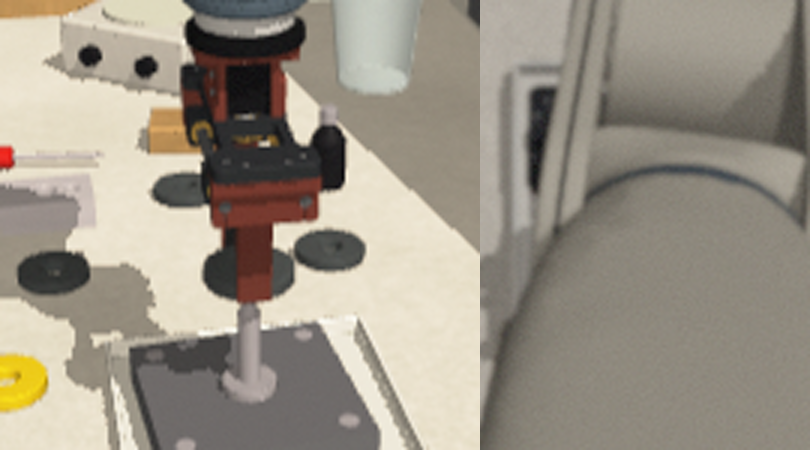

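The disc (203–294, centre 248.5) sits over the shaft at 249.5. Lowering.

```bash
python3 -m inch '[{"xyz":[0.07,0.1,2],"spin":0},{"xyz":[0.07,0.1,3],"spin":0},{"xyz":[0.07,0.12,3.5],"spin":0},{"xyz":[0.07,0.12,3.5],"spin":0}]'; python3 -m inch '[{"xyz":[0,0,1],"spin":0},{"xyz":[0,0,2],"spin":0},{"xyz":[0,0,3],"spin":0},{"xyz":[0,0,4],"spin":0},{"xyz":[0,0,4.5],"spin":0},{"xyz":[0,0,4.5],"spin":0}]'; python3 -c "
from h import *
to([543.4,-49.0,46],-90)"
```

```text
t: 20.55
ee_pos: [543.1, -48.1, 92.2]
orientation: [-3.131, -0.004, 0.011]
ft_force: [0.6, -0.4, -1.0]
width: 61.8
t: 21.15
ee_pos: [542.4, -47.6, 46.4]
orientation: [-3.131, -0.004, 0.013]
ft_force: [0.4, 0.1, -0.9]
width: 62.2
shift [0.105 0.138 0.038] spin 0.14 | ee [542.4 -47.6  46.4] yaw -89.86 q6 1.44 w 62.2 F [ 0.4  0.1 -0.9] t 21.15 tilt [-0.009  0.01  -1.   ]
```

```bash
python3 -m inch '[{"xyz":[0,0,0.05],"spin":0},{"xyz":[0,0,0.05],"spin":0},{"xyz":[0,0,0],"spin":0},{"xyz":[0,0,0],"spin":0},{"xyz":[0,0,0],"spin":0}]' 0;  python3 -m inch '[{"xyz":[0,0,-2],"spin":0},{"xyz":[0,0,-6],"spin":0},{"xyz":[0,0,-9.5],"spin":0},{"xyz":[2,-4,-9.5],"spin":0},{"xyz":[4,-8,-9.5],"spin":0},{"xyz":[6,-12,-9.5],"spin":0},{"xyz":[8,-16,-9.5],"spin":0},{"xyz":[10,-20,-8],"spin":0},{"xyz":[11.1,-23,-5],"spin":0},{"xyz":[11.1,-24.5,-1],"spin":0},{"xyz":[11.1,-24.5,1],"spin":0},{"xyz":[11.1,-24.5,1],"spin":0}]' 0; python3 -c "
from h import *
to([653.4,197.2,3],-90)"
```

```text
t: 21.65
ee_pos: [542.5, -47.6, 46.6]
orientation: [-3.131, -0.004, 0.013]
ft_force: [-0.3, 0.3, -0.3]
width: 87.8
t: 22.85
ee_pos: [650.0, 197.8, 34.5]
orientation: [-3.133, -0.006, 0.023]
ft_force: [0.4, -0.4, -0.3]
width: 87.9
shift [0.387 0.086 3.144] spin 0.21 | ee [650.  197.8  34.5] yaw -89.79 q6 1.83 w 87.9 F [ 0.4 -0.4 -0.3] t 22.85 tilt [-0.014  0.009 -1.   ]
```

```bash
python3 -m inch '[{"xyz":[0.38,0.08,1],"spin":0.2},{"xyz":[0.38,0.08,2],"spin":0.2},{"xyz":[0.38,0.08,3],"spin":0.2},{"xyz":[0.38,0.08,3.1],"spin":0.2},{"xyz":[0.38,0.08,3.1],"spin":0.2}]' 0; python3 -m inch '[{"xyz":[0,0,0],"spin":0},{"xyz":[0,0,0],"spin":0},{"xyz":[0,0,0],"spin":0},{"xyz":[0,0,0],"spin":0},{"xyz":[0,0,0],"spin":0},{"xyz":[0,0,0],"spin":0},{"xyz":[0,0,0],"spin":0}]' 1;  python3 -m inch '[{"xyz":[0,0,-1],"spin":0},{"xyz":[0,0,-4],"spin":0},{"xyz":[0,0,-8],"spin":0},{"xyz":[0,0,-12],"spin":0},{"xyz":[-2,4,-13],"spin":0},{"xyz":[-4,8,-13],"spin":0},{"xyz":[-6,12,-13],"spin":0},{"xyz":[-8,16,-13],"spin":0},{"xyz":[-10,20,-13],"spin":0},{"xyz":[-11,23,-13],"spin":0},{"xyz":[-11.1,24.6,-13],"spin":0},{"xyz":[-11.1,24.6,-13],"spin":0},{"xyz":[-11.1,24.6,-13],"spin":0}]'
python3 - <<'E'
from h import *
to([543.4,-48.8,58],-90)
E
```

```text
t: 23.35
ee_pos: [653.4, 197.0, 3.4]
orientation: [-3.133, 0.0, 0.023]
ft_force: [0.0, 0.5, -0.4]
width: 88.2
t: 24.05
ee_pos: [653.6, 197.1, 3.9]
orientation: [-3.133, 0.0, 0.022]
ft_force: [-0.1, -0.6, 5.9]
width: 63.1
t: 25.35
ee_pos: [545.1, -49.7, 133.5]
orientation: [-3.133, 0.001, 0.021]
ft_force: [0.9, -0.1, -1.4]
width: 63.0
shift [-0.075 -0.02   7.554] spin -0.05 | ee [545.1 -49.7 133.5] yaw -90.05 q6 1.45 w 63.0 F [ 0.9 -0.1 -1.4] t 25.35 tilt [-0.013  0.009 -1.   ]
```

```bash
python3 -m inch '[{"xyz":[-0.1,-0.02,1],"spin":0},{"xyz":[-0.1,-0.02,2],"spin":0},{"xyz":[-0.08,-0.02,3],"spin":0},{"xyz":[-0.08,-0.02,4],"spin":0},{"xyz":[-0.08,-0.02,5],"spin":0},{"xyz":[-0.08,-0.02,6],"spin":0},{"xyz":[-0.08,-0.02,7],"spin":0},{"xyz":[-0.08,-0.02,7.5],"spin":0},{"xyz":[-0.08,-0.02,7.5],"spin":0}]'; python3 -m inch '[{"xyz":[0,0,0],"spin":0},{"xyz":[0,0,0],"spin":0},{"xyz":[0,0,0],"spin":0},{"xyz":[0,0,0],"spin":0},{"xyz":[0,0,0],"spin":0}]' 0;  python3 -m inch '[{"xyz":[0,0,-2],"spin":0},{"xyz":[0,0,-6],"spin":0},{"xyz":[0,-2,-9],"spin":0},{"xyz":[0,-6,-9],"spin":0},{"xyz":[0,-10,-9],"spin":0},{"xyz":[0,-15,-9],"spin":0},{"xyz":[0,-20,-9],"spin":0},{"xyz":[0,-25,-8],"spin":0},{"xyz":[0,-30,-5],"spin":0},{"xyz":[-0.4,-34,-2],"spin":0},{"xyz":[-0.4,-39.3,0],"spin":0},{"xyz":[-0.4,-39.3,2],"spin":0},{"xyz":[-0.4,-39.3,2],"spin":0},{"xyz":[-0.4,-39.3,2],"spin":0}]' 0; python3 -c "
from h import *
to([539,345.1,3],-90)"
```

```text
t: 26.25
ee_pos: [543.3, -48.9, 58.1]
orientation: [-3.133, 0.002, 0.022]
ft_force: [-0.2, 0.1, -0.7]
width: 62.9
t: 26.75
ee_pos: [543.3, -48.9, 58.2]
orientation: [-3.133, 0.002, 0.021]
ft_force: [0.3, 0.2, -0.3]
width: 87.5
t: 28.15
ee_pos: [538.9, 343.8, 41.4]
orientation: [-3.134, 0.0, 0.023]
ft_force: [0.0, -0.7, 0.9]
width: 87.7
shift [ 0.07 -0.1   3.84] spin -0.02 | ee [538.9 343.8  41.4] yaw -90.02 q6 2.1 w 87.7 F [ 0.  -0.7  0.9] t 28.15 tilt [-0.015  0.008 -1.   ]
```

```bash
python3 -m inch '[{"xyz":[0.07,-0.1,1],"spin":0},{"xyz":[0.07,-0.1,2],"spin":0},{"xyz":[0.07,-0.1,3],"spin":0},{"xyz":[0.07,-0.1,3.8],"spin":0},{"xyz":[0.07,-0.1,3.8],"spin":0}]' 0; python3 -m inch '[{"xyz":[0,0,0],"spin":0},{"xyz":[0,0,0],"spin":0},{"xyz":[0,0,0],"spin":0},{"xyz":[0,0,0],"spin":0},{"xyz":[0,0,0],"spin":0},{"xyz":[0,0,0],"spin":0},{"xyz":[0,0,0],"spin":0}]' 1;  python3 -m inch '[{"xyz":[0,0,-1],"spin":0},{"xyz":[0,0,-4],"spin":0},{"xyz":[0,0,-8],"spin":0},{"xyz":[0,0,-12],"spin":0},{"xyz":[0,4,-13],"spin":0},{"xyz":[0,8,-13],"spin":0},{"xyz":[0,12,-13],"spin":0},{"xyz":[0,16,-13],"spin":0},{"xyz":[0,20,-13],"spin":0},{"xyz":[0,24,-13],"spin":0},{"xyz":[0.2,28,-13],"spin":0},{"xyz":[0.2,32,-13],"spin":0},{"xyz":[0.2,36,-13],"spin":0},{"xyz":[0.2,39.4,-13],"spin":0},{"xyz":[0.2,39.4,-13],"spin":0},{"xyz":[0.2,39.4,-13],"spin":0}]'
python3 - <<'E'
from h import *
to([543.4,-48.8,70],-90)
E
```

```text
t: 28.65
ee_pos: [538.2, 344.2, 2.0]
orientation: [-3.135, 0.001, 0.027]
ft_force: [-0.1, 0.0, -0.2]
width: 88.0
t: 29.35
ee_pos: [538.4, 344.4, 2.3]
orientation: [-3.134, 0.001, 0.026]
ft_force: [-0.4, 0.6, 3.2]
width: 61.7
t: 30.95
ee_pos: [542.1, -51.0, 129.9]
orientation: [-3.134, 0.004, 0.026]
ft_force: [-0.3, 0.6, -1.0]
width: 62.1
shift [ 0.228 -0.173  5.984] spin -0.16 | ee [542.1 -51.  129.9] yaw -90.16 q6 1.45 w 62.1 F [-0.3  0.6 -1. ] t 30.95 tilt [-0.016  0.007 -1.   ]
```

```bash
python3 -m inch '[{"xyz":[0.15,-0.18,1],"spin":0},{"xyz":[0.15,-0.18,2],"spin":0},{"xyz":[0.2,-0.18,3],"spin":0},{"xyz":[0.22,-0.18,4],"spin":0},{"xyz":[0.22,-0.18,5],"spin":0},{"xyz":[0.22,-0.18,5.8],"spin":0},{"xyz":[0.22,-0.18,6.1],"spin":0},{"xyz":[0.22,-0.18,6.1],"spin":0}]'; python3 -m inch '[{"xyz":[0,0,0],"spin":0},{"xyz":[0,0,0],"spin":0},{"xyz":[0,0,0],"spin":0},{"xyz":[0,0,0],"spin":0},{"xyz":[0,0,0],"spin":0}]' 0;  python3 -m inch '[{"xyz":[0,0,-2],"spin":0},{"xyz":[0,0,-5],"spin":0},{"xyz":[0,-2,-8],"spin":0},{"xyz":[-2,-5,-8],"spin":0},{"xyz":[-4,-9,-8],"spin":0},{"xyz":[-6,-13,-8],"spin":0},{"xyz":[-9,-17,-7],"spin":0},{"xyz":[-11.5,-21,-5],"spin":0},{"xyz":[-13.8,-24.6,-2],"spin":0},{"xyz":[-13.8,-24.6,2],"spin":0},{"xyz":[-13.8,-24.6,3],"spin":0},{"xyz":[-13.8,-24.6,3],"spin":0}]' 0; python3 -c "
from h import *
to([406,197.6,3],-90)"
```

```text
t: 31.75
ee_pos: [543.2, -48.7, 68.6]
orientation: [-3.134, 0.004, 0.027]
ft_force: [0.0, -0.3, -0.7]
width: 62.2
t: 32.25
ee_pos: [543.2, -48.7, 68.7]
orientation: [-3.134, 0.004, 0.026]
ft_force: [0.3, 0.1, -0.2]
width: 87.8
t: 33.45
ee_pos: [404.6, 197.3, 41.8]
orientation: [-3.136, 0.004, 0.031]
ft_force: [0.3, -0.8, 0.4]
width: 88.1
shift [ 0.22  -0.005  3.878] spin -0.14 | ee [404.6 197.3  41.8] yaw -90.14 q6 1.97 w 88.1 F [ 0.3 -0.8  0.4] t 33.45 tilt [-0.02   0.006 -1.   ]
```

```bash
python3 -m inch '[{"xyz":[0.22,0,1],"spin":-0.1},{"xyz":[0.22,0,2],"spin":-0.1},{"xyz":[0.22,0,3],"spin":-0.1},{"xyz":[0.22,0,3.8],"spin":-0.1},{"xyz":[0.22,0,3.8],"spin":-0.1}]' 0; python3 -m inch '[{"xyz":[0,0,0],"spin":0},{"xyz":[0,0,0],"spin":0},{"xyz":[0,0,0],"spin":0},{"xyz":[0,0,0],"spin":0},{"xyz":[0,0,0],"spin":0},{"xyz":[0,0,0],"spin":0},{"xyz":[0,0,0],"spin":0}]' 1;  python3 -m inch '[{"xyz":[0,0,-1],"spin":0},{"xyz":[0,0,-4],"spin":0},{"xyz":[0,0,-8],"spin":0},{"xyz":[0,0,-12],"spin":0},{"xyz":[2,3,-13],"spin":0},{"xyz":[4,7,-13],"spin":0},{"xyz":[6,11,-13],"spin":0},{"xyz":[8,15,-13],"spin":0},{"xyz":[10,19,-13],"spin":0},{"xyz":[12,22,-13],"spin":0},{"xyz":[13.5,24.6,-13],"spin":0},{"xyz":[13.5,24.6,-13],"spin":0},{"xyz":[13.5,24.6,-13],"spin":0}]'
python3 - <<'E'
from h import *
to([543.4,-48.8,82],-90)
E
```

```text
t: 33.95
ee_pos: [405.5, 197.0, 2.9]
orientation: [-3.136, 0.002, 0.034]
ft_force: [0.1, -1.0, 0.1]
width: 87.5
t: 34.65
ee_pos: [405.7, 197.2, 3.1]
orientation: [-3.136, 0.002, 0.033]
ft_force: [0.7, -0.0, 4.9]
width: 63.5
t: 35.95
ee_pos: [542.5, -50.0, 129.0]
orientation: [-3.136, 0.004, 0.034]
ft_force: [-0.0, -0.6, -0.8]
width: 63.2
shift [ 0.189 -0.094  4.698] spin -0.17 | ee [542.5 -50.  129. ] yaw -90.17 q6 1.46 w 63.2 F [-0.  -0.6 -0.8] t 35.95 tilt [-0.022  0.006 -1.   ]
```

```bash
python3 -m inch '[{"xyz":[0.1,-0.1,1],"spin":-0.1},{"xyz":[0.15,-0.1,2],"spin":-0.1},{"xyz":[0.18,-0.1,3],"spin":-0.1},{"xyz":[0.19,-0.1,4],"spin":-0.1},{"xyz":[0.19,-0.1,4.6],"spin":-0.1},{"xyz":[0.19,-0.1,4.75],"spin":-0.1},{"xyz":[0.19,-0.1,4.75],"spin":-0.1}]'; python3 -m inch '[{"xyz":[0,0,0],"spin":0},{"xyz":[0,0,0],"spin":0},{"xyz":[0,0,0],"spin":0},{"xyz":[0,0,0],"spin":0},{"xyz":[0,0,0],"spin":0}]' 0;  python3 -m inch '[{"xyz":[0,0,-2],"spin":0},{"xyz":[0,0,-5],"spin":0},{"xyz":[0,4,-8],"spin":0},{"xyz":[0,8,-8],"spin":0},{"xyz":[0,12,-8],"spin":0},{"xyz":[0,12,-8],"spin":0}]' 0
python3 - <<'E'
from h import *
a=img("top");b=img("side")
cv2.imwrite("pics/t3c.png",np.hstack([cv2.resize(a[270:350,140:240],None,fx=4,fy=4,interpolation=cv2.INTER_CUBIC),cv2.resize(b[205:315,250:387],None,fx=2.9,fy=2.91,interpolation=cv2.INTER_CUBIC)[:320]]))
to([404.4,319.1,90],-87.8)
discs(a)
E
```

```text
t: 36.65
ee_pos: [543.2, -48.5, 81.2]
orientation: [-3.136, 0.001, 0.035]
ft_force: [0.2, -0.3, -0.3]
width: 63.4
t: 37.15
ee_pos: [543.2, -48.5, 81.2]
orientation: [-3.136, 0.001, 0.035]
ft_force: [0.4, -0.2, -1.0]
width: 87.8
t: 37.75
ee_pos: [545.3, -172.9, 161.1]
orientation: [-3.137, 0.007, 0.032]
ft_force: [0.7, -1.0, 0.8]
width: 87.8
shift [-13.999 -48.779   7.656] spin -2.38 | ee [ 544.6 -169.6  160.4] yaw -90.18 q6 1.25 w 87.5 F [-0.6  0.8  0. ] t 37.85 tilt [-0.023  0.006 -1.   ]
[np.float64(182.5), np.float64(185.5)] [174 177  18  18 202] [689.5 347.7] [686.7 346.9]
```

View pics/t3c.png

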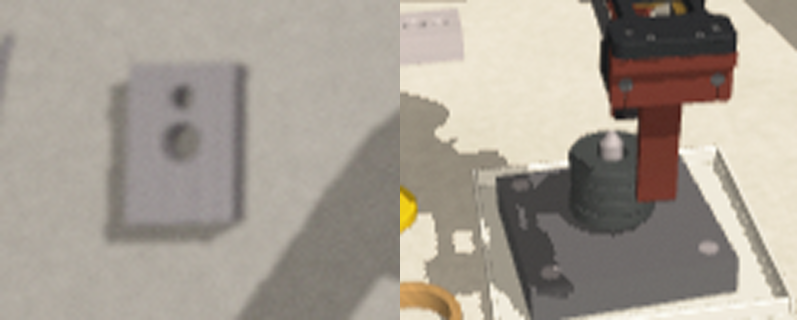

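The block hasn't moved (hole at (185.3,305.3)), and the four discs sit flat on the rod with its cone showing above. Going for the block.

```bash
python3 -m inch '[{"xyz":[-1,-4,0],"spin":-1},{"xyz":[-2,-8,0],"spin":-2.38},{"xyz":[-3,-12,0],"spin":-2.38},{"xyz":[-4,-16,0],"spin":-2.38},{"xyz":[-5,-20,0],"spin":-2.38},{"xyz":[-7,-24,0],"spin":-2.38},{"xyz":[-9,-28,0],"spin":-2.38},{"xyz":[-11,-32,0],"spin":-2.38},{"xyz":[-12,-36,1],"spin":-2.38},{"xyz":[-14,-41,2],"spin":-2.38},{"xyz":[-14,-45,4],"spin":-2.38},{"xyz":[-14,-48.7,7],"spin":-2.38},{"xyz":[-14,-48.7,9],"spin":-2.38},{"xyz":[-14,-48.7,11],"spin":-2.38},{"xyz":[-14,-48.7,11],"spin":-2.38},{"xyz":[-14,-48.7,11],"spin":-2.38}]'; python3 -c "
from h import *
to([404.4,319.1,6],-87.8)"
```

```text
t: 39.45
ee_pos: [402.7, 318.8, 56.5]
orientation: [-3.135, -0.062, 0.037]
ft_force: [0.9, -0.2, -0.2]
width: 88.2
shift [0.294 0.013 5.048] spin 0.06 | ee [402.7 318.8  56.5] yaw -87.74 q6 2.14 w 88.2 F [ 0.9 -0.2 -0.2] t 39.45 tilt [-0.024  0.005 -1.   ]
```

```bash
python3 -m inch '[{"xyz":[0.29,0,1],"spin":0},{"xyz":[0.29,0,2.5],"spin":0},{"xyz":[0.29,0,4],"spin":0},{"xyz":[0.29,0,5],"spin":0},{"xyz":[0.29,0,5],"spin":0},{"xyz":[0.29,0,5],"spin":0}]' 0; python3 -m inch '[{"xyz":[0,0,0],"spin":0},{"xyz":[0,0,0],"spin":0},{"xyz":[0,0,0],"spin":0},{"xyz":[0,0,0],"spin":0},{"xyz":[0,0,0],"spin":0},{"xyz":[0,0,0],"spin":0},{"xyz":[0,0,0],"spin":0},{"xyz":[0,0,0],"spin":0}]' 1;  python3 -m inch '[{"xyz":[0,0,-1],"spin":0},{"xyz":[0,0,-4],"spin":0},{"xyz":[0,0,-8],"spin":0},{"xyz":[0,0,-12],"spin":0},{"xyz":[1,3,-14],"spin":0},{"xyz":[2,7,-14],"spin":0},{"xyz":[3,11,-14],"spin":0},{"xyz":[4,15,-14],"spin":0},{"xyz":[6,19,-14],"spin":0},{"xyz":[7,23,-14],"spin":0},{"xyz":[9,27,-14],"spin":0},{"xyz":[10.5,31,-14],"spin":0},{"xyz":[12,35,-14],"spin":0},{"xyz":[12.1,37.3,-14],"spin":0},{"xyz":[12.1,37.3,-14],"spin":0},{"xyz":[12.1,37.3,-14],"spin":0}]'
python3 - <<'E'
from h import *
to([543.4,-48.8,96],-87.8)
E
```

```text
t: 40.05
ee_pos: [404.4, 319.2, 6.3]
orientation: [-3.135, -0.062, 0.038]
ft_force: [0.3, 0.3, 0.2]
width: 87.7
t: 40.85
ee_pos: [404.6, 319.4, 6.7]
orientation: [-3.135, -0.062, 0.037]
ft_force: [0.2, -0.3, 5.1]
width: 59.4
t: 42.45
ee_pos: [542.7, -49.4, 141.2]
orientation: [-3.134, -0.059, 0.039]
ft_force: [0.3, 0.9, -2.1]
width: 59.9
shift [ 0.183 -0.029  4.519] spin -0.03 | ee [542.7 -49.4 141.2] yaw -87.83 q6 1.42 w 59.9 F [ 0.3  0.9 -2.1] t 42.45 tilt [-0.025  0.006 -1.   ]
```

```bash
python3 -m inch '[{"xyz":[0.1,-0.03,1],"spin":0},{"xyz":[0.12,-0.03,2],"spin":0},{"xyz":[0.15,-0.03,3],"spin":0},{"xyz":[0.18,-0.03,4],"spin":0},{"xyz":[0.18,-0.03,4.3],"spin":0},{"xyz":[0.18,-0.03,4.3],"spin":0}]';python3 -m inch '[{"xyz":[0,0,0.1],"spin":0},{"xyz":[0,0,0.15],"spin":0},{"xyz":[0,0,0.15],"spin":0}]'; python3 -c "
from h import *
to([543.4,-48.8,96.7],-87.8)"
```

```text
t: 43.05
ee_pos: [543.1, -48.6, 97.5]
orientation: [-3.134, -0.06, 0.04]
ft_force: [0.9, 0.1, -2.3]
width: 60.0
t: 43.35
ee_pos: [543.5, -48.6, 96.7]
orientation: [-3.134, -0.06, 0.039]
ft_force: [-0.6, 0.3, 3.7]
width: 59.7
shift [-0.013  0.02  -0.   ] spin -0.02 | ee [543.5 -48.6  96.7] yaw -87.82 q6 1.42 w 59.7 F [-0.6  0.3  3.7] t 43.35 tilt [-0.025  0.006 -1.   ]
```

```bash
python3 -m inch '[{"xyz":[0,0,0],"spin":0},{"xyz":[0,0,0],"spin":0},{"xyz":[0,0,0],"spin":0},{"xyz":[0,0,0],"spin":0},{"xyz":[0,0,0],"spin":0}]' 0;  python3 -m inch '[{"xyz":[0,0,-2],"spin":0},{"xyz":[0,0,-5],"spin":0},{"xyz":[0,0,-9],"spin":0},{"xyz":[-2,4,-9],"spin":4},{"xyz":[-4,8,-9],"spin":10},{"xyz":[-6,12,-9],"spin":16},{"xyz":[-9,16,-9],"spin":22},{"xyz":[-12,20,-9],"spin":24.2},{"xyz":[-14.4,24.5,-9],"spin":24.2},{"xyz":[-14.4,24.5,-9],"spin":24.2},{"xyz":[-14.4,24.5,-9],"spin":24.2},{"xyz":[-14.4,24.5,-9],"spin":24.2}]' 0
python3 - <<'E'
from h import *
to([411,-299,87],-112)
b=img("side")
cv2.imwrite("pics/s4.png",cv2.resize(b[190:420,210:400],None,fx=2.6,fy=2.6,interpolation=cv2.INTER_CUBIC))
E
```

```text
t: 43.85
ee_pos: [543.5, -48.6, 96.6]
orientation: [-3.134, -0.06, 0.039]
ft_force: [0.9, -0.0, 0.5]
width: 87.7
t: 45.05
ee_pos: [411.6, -298.6, 188.3]
orientation: [-3.082, 0.599, 0.041]
ft_force: [-0.3, 0.5, 0.5]
width: 88.0
shift [ 0.225  0.024 10.127] spin 0.02 | ee [ 411.6 -298.6  188.3] yaw -111.98 q6 1.32 w 88.0 F [-0.3  0.5  0.5] t 45.05 tilt [-0.025  0.007 -1.   ]
```

View pics/s4.png

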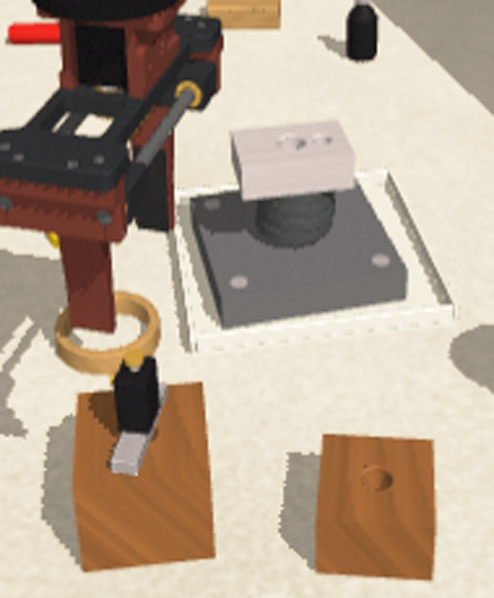

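Stack closed and the block level. Gauge upright, handle at (135,390). Grasping it.

```bash
python3 -m inch '[{"xyz":[0.1,0,3],"spin":0},{"xyz":[0.2,0.02,6],"spin":0},{"xyz":[0.22,0.02,8],"spin":0},{"xyz":[0.22,0.02,9.5],"spin":0},{"xyz":[0.22,0.02,10.1],"spin":0},{"xyz":[0.22,0.02,10.1],"spin":0},{"xyz":[0.22,0.02,10.1],"spin":0}]' 0;  python3 -m inch '[{"xyz":[0,0,0],"spin":0},{"xyz":[0,0,0],"spin":0},{"xyz":[0,0,0],"spin":0},{"xyz":[0,0,0],"spin":0},{"xyz":[0,0,0],"spin":0},{"xyz":[0,0,0],"spin":0},{"xyz":[0,0,0],"spin":0},{"xyz":[0,0,0],"spin":0},{"xyz":[0,0,0],"spin":0},{"xyz":[0,0,0],"spin":0},{"xyz":[0,0,0],"spin":0},{"xyz":[0,0,0],"spin":0},{"xyz":[0,0,0],"spin":0}]' 1; python3 -c "
from h import *
to([411,-299,87],-112)"
```

```text
t: 45.8
ee_pos: [412.0, -298.3, 87.8]
orientation: [-3.083, 0.595, 0.04]
ft_force: [-1.4, -0.3, -0.1]
width: 87.9
t: 47.1
ee_pos: [411.9, -298.3, 87.8]
orientation: [-3.083, 0.595, 0.04]
ft_force: [-1.1, -0.6, 1.0]
width: 26.5
shift [-0.06   0.096  0.082] spin 0.15 | ee [ 411.9 -298.3   87.8] yaw -111.85 q6 1.32 w 26.5 F [-1.1 -0.6  1. ] t 47.1 tilt [-0.025  0.006 -1.   ]
```

```bash
python3 -m inch '[{"xyz":[0,0,-1],"spin":0},{"xyz":[0,0,-4],"spin":0},{"xyz":[0,0,-8],"spin":0},{"xyz":[0,0,-12],"spin":0},{"xyz":[0,0,-12],"spin":0},{"xyz":[0,0,-12],"spin":0}]'
python3 - <<'E'
from h import *
a=img("top");b=img("side","pics/s5.png")
cv2.imwrite("pics/t5.png",np.hstack([cv2.resize(a[200:280,310:400],None,fx=5,fy=5,interpolation=cv2.INTER_CUBIC),cv2.resize(b[220:284,290:360],None,fx=5,fy=6.25,interpolation=cv2.INTER_CUBIC)]))
print(unp("side",[332.7,243.5],120),unp("side",[322.3,244.6],120))
to([568.3,-47.9,207],-87.8)
E
```

```text
t: 47.7
ee_pos: [415.1, -299.1, 208.6]
orientation: [-3.084, 0.595, 0.037]
ft_force: [-0.2, 0.2, -2.2]
width: 26.5
[566.85582716 -45.91722782 120.        ] [544.7448008  -46.82803057 120.        ]
shift [  5.004 -28.986  -0.262] spin -24.05 | ee [ 413.9 -298.3  206.6] yaw -111.85 q6 1.32 w 25.9 F [-0.4  1.  -3. ] t 47.8 tilt [-0.027  0.008 -1.   ]
```

View pics/t5.png

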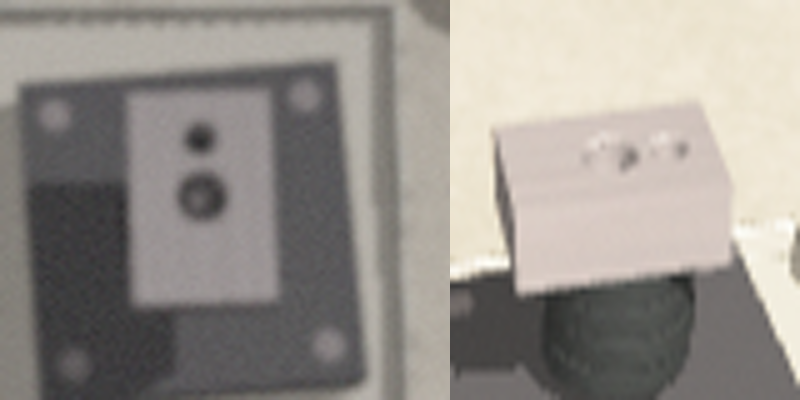

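Top crop: bore at (201,138), rod hole at (202,197), block corners (128,92),(271,88),(278,301),(133,306).

Run:
```python
from h import *
f=lambda x,y:unp("top",[310+(x+.5)/5-.5,200+(y+.5)/5-.5],120)[:2]
b,h=f(201,138),f(202,197);c=[f(*p) for p in[(128,92),(271,88),(278,301),(133,306)]]
print(b,h,np.mean(c,0)); m=(c[0]+c[1]-c[2]-c[3])/2;y=np.arctan2(m[1],m[0]);print(np.degrees(y),np.mean(c,0)+25*np.array([np.cos(y),np.sin(y)]))
to([568,-48.2,207],-87.8)
```

```text
[567.38462385 -48.46595846] [542.01011592 -48.88471258] [542.48796678 -49.10331394]
1.5762722892435463 [567.47850659 -48.41562217]
shift [  4.987 -28.947  -0.262] spin -24.05 | ee [ 413.9 -298.3  206.6] yaw -111.85 q6 1.32 w 25.9 F [-0.4  1.  -3. ] t 47.8 tilt [-0.027  0.008 -1.   ]
```

```bash
python3 -m inch '[{"xyz":[0.7,-4,0],"spin":-4},{"xyz":[1.4,-8,0],"spin":-10},{"xyz":[2.1,-12,0],"spin":-16},{"xyz":[2.8,-16,0],"spin":-21},{"xyz":[3.5,-20,0],"spin":-24},{"xyz":[4.2,-24,0],"spin":-24},{"xyz":[4.8,-27,0],"spin":-24},{"xyz":[5,-28.9,0],"spin":-24},{"xyz":[5,-28.9,0],"spin":-24},{"xyz":[5,-28.9,0],"spin":-24}]'
python3 - <<'E'
from h import *
to([568.2,-48.3,137.8],-88)
b=img("side","pics/s6.png")
cv2.imwrite("pics/s6c.png",cv2.resize(b[170:290,270:390],None,fx=5,fy=5,interpolation=cv2.INTER_CUBIC))
E
```

```text
t: 48.8
ee_pos: [566.7, -48.5, 202.6]
orientation: [-3.132, -0.06, 0.047]
ft_force: [-0.1, -1.0, -2.1]
width: 26.3
shift [0.348 0.041 6.474] spin 0.2 | ee [566.7 -48.5 202.6] yaw -87.8 q6 1.42 w 26.3 F [-0.1 -1.  -2.1] t 48.8 tilt [-0.03   0.008 -1.   ]
```

View pics/s6c.png

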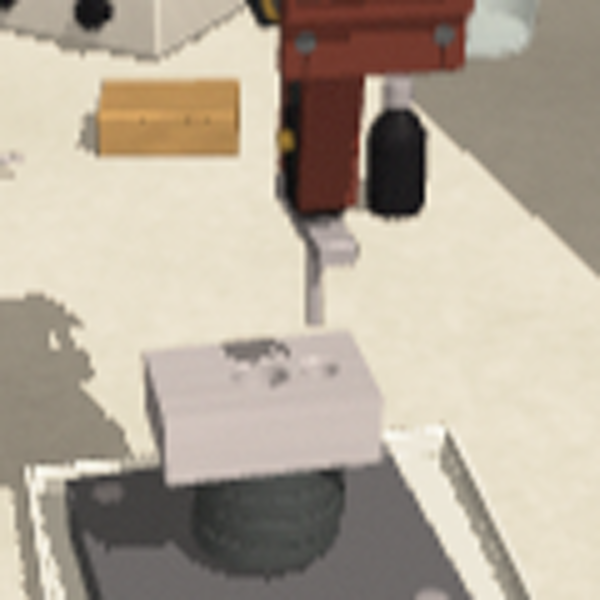

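Run:
```python
from h import *
g=lambda X:(5*(proj("side",X)-[270,170])+2).round(1)
for z in(137.3,139.8,142.3,184.8,199):print(z,g([566.2,-48.5,z]))
print("bore",g([567.7,-48.3,120]),"beam ends",g([566.2,-83.5,184.8]),g([566.2,-13.5,184.8]))
b=cv2.imread("pics/s6.png")
cv2.imwrite("pics/s6d.png",cv2.resize(b[175:245,310:355],None,fx=10,fy=8.5,interpolation=cv2.INTER_CUBIC))
```

```text
137.3 [315.1 336.2]
139.8 [315.1 330.9]
142.3 [315.1 325.5]
184.8 [315.4 232.6]
199 [315.4 200.6]
bore [318.5 372.1] beam ends [331.1 271.5] [300.7 196.3]
```

View pics/s6d.png

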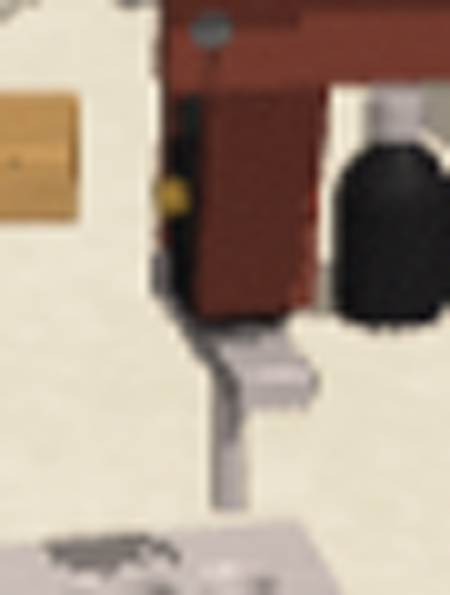

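Predicted tip (315,331) against seen about (315,324), so reading ≈3 mm and the tip is on target. The beam looks yawed about 5° CCW relative to the jaw (my first yaw estimate was rough), so I correct with spin +5 and lower.

```bash
python3 -m inch '[{"xyz":[0.1,0.04,0],"spin":5},{"xyz":[0.2,0.04,1],"spin":5},{"xyz":[0.28,0.04,2],"spin":5},{"xyz":[0.3,0.04,3],"spin":5},{"xyz":[0.3,0.04,4],"spin":5},{"xyz":[0.32,0.04,4.7],"spin":5},{"xyz":[0.32,0.04,4.7],"spin":5}]'; python3 -c "
from h import *
to([568.2,-48.3,137.8],-93)"
```

```text
t: 49.55
ee_pos: [567.6, -48.9, 154.4]
orientation: [-3.133, 0.078, 0.05]
ft_force: [-0.1, 0.3, -3.2]
width: 26.1
shift [ 0.113 -0.052  1.663] spin 0.16 | ee [567.6 -48.9 154.4] yaw -92.84 q6 1.51 w 26.1 F [-0.1  0.3 -3.2] t 49.55 tilt [-0.032  0.008 -0.999]
```

```bash
python3 -m inch '[{"xyz":[0.1,-0.05,0.4],"spin":0},{"xyz":[0.1,-0.05,0.8],"spin":0},{"xyz":[0.1,-0.05,0.8],"spin":0}]'; python3 -m inch '[{"xyz":[0,0,0.3],"spin":0},{"xyz":[0,0,0.6],"spin":0},{"xyz":[0,0,0.6],"spin":0}]'; python3 -m inch '[{"xyz":[0,0,0.1],"spin":0},{"xyz":[0,0,0.2],"spin":0},{"xyz":[0,0,0.2],"spin":0}]'; python3 -m inch '[{"xyz":[0,0,0.05],"spin":0},{"xyz":[0,0,0.1],"spin":0},{"xyz":[0,0,0.1],"spin":0}]'
```

```text
t: 49.85
ee_pos: [568.4, -48.3, 146.2]
orientation: [-3.133, 0.077, 0.05]
ft_force: [-0.9, 0.9, -1.9]
width: 26.2
t: 50.15
ee_pos: [568.2, -48.2, 139.9]
orientation: [-3.133, 0.077, 0.05]
ft_force: [0.2, 0.1, -2.6]
width: 26.4
t: 50.45
ee_pos: [568.2, -48.2, 138.0]
orientation: [-3.133, 0.077, 0.05]
ft_force: [-0.0, 0.7, -0.6]
width: 26.3
t: 50.75
ee_pos: [568.7, -48.4, 137.7]
orientation: [-3.134, 0.077, 0.048]
ft_force: [-0.4, -0.6, 6.0]
width: 26.2
```

Beam contact at 137.7 as expected (137.8). Pressing lightly and holding over a second.

```bash
python3 -m inch '[{"xyz":[0,0,0.1],"spin":0},{"xyz":[0,0,0.1],"spin":0},{"xyz":[0,0,0.1],"spin":0},{"xyz":[0,0,0.1],"spin":0},{"xyz":[0,0,0.1],"spin":0},{"xyz":[0,0,0.1],"spin":0},{"xyz":[0,0,0.1],"spin":0},{"xyz":[0,0,0.1],"spin":0},{"xyz":[0,0,0.1],"spin":0},{"xyz":[0,0,0.1],"spin":0},{"xyz":[0,0,0.1],"spin":0},{"xyz":[0,0,0.1],"spin":0},{"xyz":[0,0,0.1],"spin":0},{"xyz":[0,0,0.1],"spin":0},{"xyz":[0,0,0.1],"spin":0},{"xyz":[0,0,0.1],"spin":0}]'
python3 - <<'E'
from h import *
to([568.2,-48.3,137.8],-93)
b=img("side");cv2.imwrite("pics/s7.png",cv2.resize(b[190:270,290:370],None,fx=7,fy=7,interpolation=cv2.INTER_CUBIC))
E
```

```text
t: 52.35
ee_pos: [569.3, -48.6, 137.6]
orientation: [-3.134, 0.077, 0.046]
ft_force: [-0.0, -0.3, 6.3]
width: 26.6
shift [-0.114 -0.026 -0.021] spin 0.18 | ee [569.3 -48.6 137.6] yaw -92.82 q6 1.51 w 26.6 F [-0.  -0.3  6.3] t 52.35 tilt [-0.029  0.007 -1.   ]
```

```bash
python3 -m inch '[{"xyz":[0,0,-1],"spin":0},{"xyz":[0,0,-3],"spin":0},{"xyz":[0,0,-5.5],"spin":0},{"xyz":[0,0,-7],"spin":0},{"xyz":[-2,3,-7],"spin":4},{"xyz":[-4,7,-7],"spin":9},{"xyz":[-6,11,-7],"spin":14},{"xyz":[-9,15,-7],"spin":19},{"xyz":[-11,19,-7],"spin":19},{"xyz":[-13,22,-7],"spin":19},{"xyz":[-14.7,25.7,-7],"spin":19},{"xyz":[-14.7,25.7,-7],"spin":19},{"xyz":[-14.7,25.7,-7],"spin":19},{"xyz":[-14.7,25.7,-7],"spin":19}]'
python3 - <<'E'
from h import *
to([411.9,-298.3,87.8],-111.85)
a=img("top");b=img("side")
cv2.imwrite("pics/f7.png",np.hstack([cv2.resize(a[250:340,420:510],None,fx=4,fy=4,interpolation=cv2.INTER_CUBIC),cv2.resize(b[270:420,220:320],None,fx=2.4,fy=2.4,interpolation=cv2.INTER_CUBIC)]))
E
```

```text
t: 53.8
ee_pos: [412.2, -297.8, 210.4]
orientation: [-3.083, 0.593, 0.047]
ft_force: [0.3, -0.1, -2.7]
width: 26.5
shift [3.5600e-01 1.1000e-02 1.2259e+01] spin 0.06 | ee [ 412.2 -297.8  210.4] yaw -111.79 q6 1.32 w 26.5 F [ 0.3 -0.1 -2.7] t 53.8 tilt [-0.029  0.008 -1.   ]
```

```bash
python3 -m inch '[{"xyz":[0.1,0,3],"spin":0},{"xyz":[0.25,0,6],"spin":0},{"xyz":[0.33,0,8],"spin":0},{"xyz":[0.33,0,9],"spin":0},{"xyz":[0.33,0,9],"spin":0}]';python3 -m inch '[{"xyz":[0.05,0,1],"spin":0},{"xyz":[0.05,0,2],"spin":0},{"xyz":[0.05,0,2.9],"spin":0},{"xyz":[0.05,0,3.1],"spin":0},{"xyz":[0.05,0,3.1],"spin":0}]'; python3 -c "
from h import *
to([411.9,-298.3,87.8],-111.85)"
```

```text
t: 54.4
ee_pos: [412.7, -296.9, 119.2]
orientation: [-3.082, 0.589, 0.051]
ft_force: [0.0, 0.8, -1.9]
width: 26.4
t: 54.9
ee_pos: [412.0, -296.8, 88.1]
orientation: [-3.082, 0.59, 0.052]
ft_force: [-0.2, 0.3, -2.2]
width: 26.4
shift [0.045 0.144 0.032] spin 0.2 | ee [ 412.  -296.8   88.1] yaw -111.65 q6 1.32 w 26.4 F [-0.2  0.3 -2.2] t 54.9 tilt [-0.032  0.009 -0.999]
```

```bash
python3 -m inch '[{"xyz":[0,0.05,0.03],"spin":0},{"xyz":[0,0.1,0.07],"spin":0},{"xyz":[0,0.1,0.07],"spin":0}]'; python3 -m inch '[{"xyz":[0,0,0],"spin":0},{"xyz":[0,0,0],"spin":0},{"xyz":[0,0,0],"spin":0},{"xyz":[0,0,0],"spin":0},{"xyz":[0,0,0],"spin":0},{"xyz":[0,0,0],"spin":0},{"xyz":[0,0,0],"spin":0},{"xyz":[0,0,0],"spin":0}]' 0; python3 -m inch '[{"xyz":[0.1,0,-2],"spin":0},{"xyz":[0.2,0,-5],"spin":0},{"xyz":[0.3,0,-9],"spin":0},{"xyz":[0,0,-13],"spin":0},{"xyz":[-4,0,-15],"spin":0},{"xyz":[-8,0,-15],"spin":0},{"xyz":[-8,4,-15],"spin":0},{"xyz":[-8,8,-15],"spin":0},{"xyz":[-8,12,-15],"spin":0},{"xyz":[-8,16,-15],"spin":0},{"xyz":[-8,20,-15],"spin":0},{"xyz":[-8,20,-15],"spin":0}]'
python3 - <<'E'
from h import *
a=img("top");b=img("side")
r=lambda p,w,h:cv2.resize(p,(w,h),interpolation=cv2.INTER_CUBIC)
cv2.imwrite("pics/f8.png",np.hstack([r(a[190:330,300:500],400,280),r(b[220:420,220:400],400,444)[:280+164]]) if 0 else np.hstack([np.vstack([r(a[190:330,300:500],400,280),r(cv2.imread("pics/s7.png"),164,164) if 0 else np.hstack([r(cv2.imread("pics/s7.png"),200,200),r(cv2.imread("pics/f7.png"),200,200)])]),r(b[220:420,220:387],400,480)]))
for R in (.0,.003,.015):print(R,(2.4*(proj("side",[411,-298,70+59+1000*R])-[220,220])).round(),(2*(proj("top",[411,-298,129+1000*R])-[300,190])).round())
print((2.4*(proj("side",[411,-298,120])-[220,220])).round(),(2*(proj("top",[411,-298,120])-[300,190])).round())
E
```

```text
t: 55.2
ee_pos: [411.9, -297.6, 87.8]
orientation: [-3.082, 0.59, 0.051]
ft_force: [0.8, 3.4, 3.7]
width: 26.7
t: 56.0
ee_pos: [411.9, -297.6, 87.8]
orientation: [-3.082, 0.59, 0.051]
ft_force: [-0.6, 0.4, -0.1]
width: 86.5
t: 57.2
ee_pos: [267.1, -459.1, 240.9]
orientation: [-3.083, 0.596, 0.05]
ft_force: [0.4, 0.7, 0.4]
width: 88.0
0.0 [ 98. 257.] [343. 224.]
0.003 [ 98. 254.] [344. 224.]
0.015 [ 96. 239.] [348. 223.]
[ 99. 268.] [341. 225.]
```

View pics/f8.png

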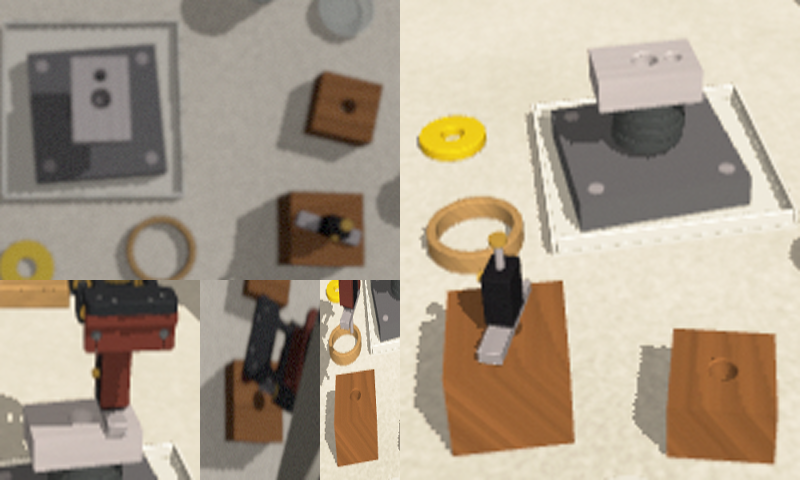

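The gauge is upright in its stand. Its rod top is at (97,240), against (96,239) predicted for a 15 mm reading. Stack closed and level; in the earlier frame the beam lay flat on the block. Handing in.

```bash
python3 -c "
from workcell import ctrl
print(ctrl.close_job())"
```

```text
the job is handed in; nothing more can be done
None
```

The stack is built and checked, the gauge is back upright in its stand, and I handed the job in at about 57 s of the 210 s.

- **Rod:** I touched its tip down on the plate, slid it in +x until it dropped into the hole, and lowered it until the flange was flat. The TCP stopped at z 46.9 with about 12 N, where about 47 was expected.
- **Discs and block:** All four dark discs are threaded on the rod, with the end block on top. The block touched down at TCP z 96.7, as predicted, and looks level.
- **Gauge:** The beam met the block at TCP z 137.7 (137.8 predicted) and I held it there about 1.6 s under 6 N. In the last picture the rod's upper end sits within a pixel of where a 0.015 m reading would put it. I estimated that from the image; the joint itself is not reported.

**What went wrong:**
- I lifted the rod before the fingers had fully closed and it slipped about 29 mm, so I put it back in its holder and gripped it again. Lowering it in pressed with about 11 N.
- One disc was about 4 cm from where I first measured it, so the first grasp closed on nothing. I found it again and picked it up.
- I misjudged the gauge's yaw by about 5° and corrected it before lowering. The tool also drifted to about 0.03 rad of tilt, with no visible effect.

The force reading was too noisy to show the gauge rod bottoming separately, so that rests on the beam height and the final picture. I did not touch any other item on the bench.

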